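# Drive the dowel pins out of an indexing turret

### The arm

A 6-joint arm with a two-finger parallel gripper is mounted at the origin on a cart in front of the work surface, level with it; the furniture and walls round the work are solid. World frame = base frame: x ahead of the robot, y to its left, z up, the work surface at z = 0. Lengths are in mm, angles in rad, forces in N, time in s.
With the tool pointing down it reaches from about 350 to 775 mm from the base axis. Payload 7.3 kg.
Tool frame: the origin (TCP) lies at the very end of the fingers, on their centre line; the grasp point (between the pads) lies bot.grip_point_offset behind it (bot.grip_point_offset is the distance from the TCP to the grasp point, in mm); z points along the fingers, y is the line along which they close (so a half turn about z gives the same grasp; the last joint's range is limited). The gripper opens to 92 mm and grips with 3 to 60 N. Pads are 19 mm wide; open, the fingers measure 130 mm over their backs; the gripper's body (75 mm by 190 mm) begins 47 mm behind the grasp point.
Start: joints at [0.964, 0.342, 1.524, -0, 1.275, -0.146], TCP at [233.438, 470.267, 226.741] pointing down, gripper open.
Joint ranges: [-2.53, 2.53], [-0.77, 2.02], [0.04, 2.7], [-1, 4.14], [0.28, 2.66], [-3.11, 3.11]. Speed limits (rad/s): [2.57, 2.57, 3.14, 3.14, 3.14, 3.14].

### API

Orientations are given as [roll, pitch, yaw] about the fixed x, y, z axes, in that order (R = Rz(yaw) Ry(pitch) Rx(roll)).
In Python, from plant import bot gives the robot as it stands. The module is installed in compiled form; this text tells all that it offers.
- The arm moves only by the tool carry_out, never from a script. Its argument "plan" is a list of rows, each an object of numbers: "tx", "ty", "tz": the shift along the world's x, y, z in mm; "rx", "ry", "rz": the turn, a rotation vector about the world's x, y, z in rad. A call has 1 to 12 rows; each row shifts and turns the commanded pose from where the row before left it; what a row does not reach is not made up. A row lasts 1/10 s, in which the tool goes at most 50 mm and 8.59 degrees, less where a joint would pass 70% of its speed; a pose out of reach is approached as far as the arm can. A call with a gripper value outside its range is refused whole. "gripper" is the closure, from 0 (fully open) to 1 (shut), set as the call begins (left out, the last holds). The fingers move at their own pace and stop on an object; the grip force is fixed at half the most. Time passes only in rows, so rows that do not move let the fingers close. It gives the time, the measured TCP pose, the force, the opening and the grip force at its end, in the units of the state.
- bot.get_obs(): the state, without advancing time (a new reading comes with each control period).
- bot.capture(name): name is "scene" or "top" or "wrist"; returns the picture (420x560x3 uint8, red, green, blue); there is no depth.
- bot.camera_model(name): a dict with "camera_matrix" (3x3 intrinsics, pixels), "dist" ([k1, k2, p1, p2, k3] as OpenCV has them; the pictures are not rectified), "R" (3x3) and "t" (3): a world point X has camera coordinates R X + t. Camera axes: x right, y down, z forward; pixel columns grow to the right and rows downward; lengths in mm; the calibration is good to about 2 mm. A picture is of the moment at which its call begins: read the wrist's pose just before it. camera_model takes no time and is no camera call; for the wrist camera it gives the pose at the moment of the call.
- bot.close_job(): hands the job in; it is judged then, once.
The state is a dict: "time": time; "joint_positions": joint angles; "dq": joint speeds; "tau": joint torques, N m; "tool_pos": TCP position; "tcp_rot": TCP orientation; "contact_force": force on the tool from outside, world axes, zero at the start; "moment": the same for the moment, N m; "grip_width": finger opening in mm; "finger_force": force on a finger pad.
Only numpy, scipy, OpenCV 4.12 (cv2) and the standard library are available. Lean on these libraries where they do the work, as an engineer would, in place of code of your own. Each camera call takes 0.05 s, during which the arm holds its last target. There are 200 camera calls.

### The job

Some bores of the four-sided turret still hold a dowel pin: for each of them, turn the turret by its bar grip until that bore points over the catch tray, then push the pin right through with the drift, from the end away from the tray, so that it drops into the tray. When every pin is in the tray, turn the turret until its arrow faces the white mark on the base, and lay the drift back on its rest as it lay before. Do not push or pull the pins in their bores with the fingers, and leave the jar, the aluminium block and the tape roll where they are.

Things in the scene. Friction and masses are not known exactly. Their poses are not given: they have to be found in the camera images.
- stand: Fixed indexing stand: grey base plate 170 x 225 x 10 mm carrying turret and catch tray. Origin on the bench under the turret's vertical axis; x points away from the white mark, y away from the tray, z up. The open aluminium tray (inside 58 x 132 mm, floor 13 mm, rim 40 mm above the bench) fills x -0.079 to -0.021, y -0.140 to -0.008, reaching under the turret.
- mark (a point): The small white raised mark on the stand's base plate, 94 mm from the turret's axis on the stand's -x side (the robot's side).
- tray (a point): Middle of the catch tray's inner floor, 13 mm above the bench; axes as the stand's (inside, the tray is 58 mm along x and 132 mm along y).
- turret: Four-sided steel turret that turns about the stand's vertical axis without end stops, and stays where left (friction 0.25 N m). Origin on that axis 60 mm above the bench, x toward the arrow, z up. Blocks reach 60 to 88 mm, the core 92 mm above the bench. A bore is in line with the tray when its block is on the mark side, its centre at x -0.042, y 0 of the stand.
- arrow (a point): Point of the arrow, 54 mm from the turret's axis, 94 mm above the bench; when it faces the white mark it is 40 mm from it seen from above.
- grip (a point): On the turret's axis, 120 mm above the bench, in the black bar grip on its top: the bar is 46 mm long (along the arrow), 14 mm thick, from 96 to 132 mm above the bench. The arrow is the low steel strip that runs out from one end of the bar to 54 mm from the axis. x axis points along the arrow, z up.
- rest: Fixed wooden rest for the drift, base 150 x 50 x 8 mm, origin on the bench, z up. Two slotted posts: at x -0.030 for the handle (slot 22 mm wide, floor 37 mm high), at x 0.078 for the shank (14 mm wide, floor 40.5 mm); flared cheeks rise to 60 mm. The drift lies on it along x, tip toward +x, handle's middle at x = 0, axis 45 mm above the bench.
- drift: The drift: a black square handle 16 x 16 x 80 mm and a round steel shank 9 mm thick reaching 110 mm beyond it. Origin at the middle of the handle, on its axis; x axis toward the tip. About 0.2 kg, balance point about 24 mm toward the tip from the origin.
- drift_tip (a point): The flat end of the drift's shank, 150 mm along x from the drift's origin.
- jar: Bystander: screw-top jar, 58 mm across, 77 mm high, origin at the middle of its underside.
- stock: Bystander: aluminium block 50 x 82 x 30 mm, origin at the middle of its underside.
- tape: Bystander: roll of masking tape lying flat, 99 mm across, 25 mm high, origin at the middle of its underside.
- bore0 (a point): Centre of bore 0, on the turret 42 mm from its axis, 45 deg anticlockwise from the arrow, 75 mm above the bench. A straight 14 x 14 mm through bore, 60 mm long end to end, level and at right angles to the radius, in a block 26 mm wide, 28 mm high; a 26 mm long window on top shows whether a pin is in it. When in line, the tray lies past its end at -y of the stand.
- pin0: Loose plain steel dowel pin, 12 mm thick, 40 mm long, 35 g, that starts lying in the middle of bore 0, 10 mm inside both mouths, and slides freely; None if this bore is empty. Origin at its centre, x along its axis.
- bore1 (a point): Centre of bore 1, on the turret 42 mm from its axis, 135 deg anticlockwise from the arrow, 75 mm above the bench. A straight 14 x 14 mm through bore, 60 mm long end to end, level and at right angles to the radius, in a block 26 mm wide, 28 mm high; a 26 mm long window on top shows whether a pin is in it. When in line, the tray lies past its end at -y of the stand.
- pin1: Loose plain steel dowel pin, 12 mm thick, 40 mm long, 35 g, that starts lying in the middle of bore 1, 10 mm inside both mouths, and slides freely; None if this bore is empty. Origin at its centre, x along its axis.
- bore2 (a point): Centre of bore 2, on the turret 42 mm from its axis, 225 deg anticlockwise from the arrow, 75 mm above the bench. A straight 14 x 14 mm through bore, 60 mm long end to end, level and at right angles to the radius, in a block 26 mm wide, 28 mm high; a 26 mm long window on top shows whether a pin is in it. When in line, the tray lies past its end at -y of the stand.
- pin2: Loose plain steel dowel pin, 12 mm thick, 40 mm long, 35 g, that starts lying in the middle of bore 2, 10 mm inside both mouths, and slides freely; None if this bore is empty. Origin at its centre, x along its axis.
- bore3 (a point): Centre of bore 3, on the turret 42 mm from its axis, 315 deg anticlockwise from the arrow, 75 mm above the bench. A straight 14 x 14 mm through bore, 60 mm long end to end, level and at right angles to the radius, in a block 26 mm wide, 28 mm high; a 26 mm long window on top shows whether a pin is in it. When in line, the tray lies past its end at -y of the stand.
- pin3: Loose plain steel dowel pin, 12 mm thick, 40 mm long, 35 g, that starts lying in the middle of bore 3, 10 mm inside both mouths, and slides freely; None if this bore is empty. Origin at its centre, x along its axis.

How it is judged (in metres and radians):
On the way:
1. every pin lies in the catch tray (x of pin0 in the frame of tray between -0.032 and 0.032 m and y of pin0 in the frame of tray between -0.069 and 0.069 m and z of each of pin0, pin1, pin2, pin3 in the frame of tray below 0.034 m and x of pin1 in the frame of tray between -0.032 and 0.032 m and y of pin1 in the frame of tray between -0.069 and 0.069 m and x of pin2 in the frame of tray between -0.032 and 0.032 m and y of pin2 in the frame of tray between -0.069 and 0.069 m and x of pin3 in the frame of tray between -0.032 and 0.032 m and y of pin3 in the frame of tray between -0.069 and 0.069 m), for 0.2 s.
At the end, for the whole second after the job is handed in: Every pin that was there lies at rest in the catch tray; the turret's arrow faces the mark within 0.15 rad (8 mm at its point); the drift lies still in both slots of its rest, tip the same way as before, within 20 mm lengthwise and 9 mm sideways of its place (all of step 1 and linear speed of each of pin0, pin1, pin2, pin3, drift below 0.02 m/s and y of arrow in the frame of stand between -0.008 and 0.008 m and x of arrow in the frame of stand below 0 m and angular speed of turret below 0.05 rad/s and z of drift in the frame of rest between 0.038 and 0.052 m and y of drift in the frame of rest between -0.009 and 0.009 m and x of drift in the frame of rest between -0.02 and 0.02 m and z of drift_tip in the frame of rest between 0.034 and 0.056 m and x of drift_tip in the frame of rest above 0.12 m); the robot touches nothing.
It fails at once if the fingers push or pull a pin while it is still in its bore ((contact force between the fingers and pin0 above 1 N and z of pin0 in the frame of tray above 0.052 m and horizontal distance between pin0 and grip below 0.05 m) or (contact force between the fingers and pin1 above 1 N and z of pin1 in the frame of tray above 0.052 m and horizontal distance between pin1 and grip below 0.05 m) or (contact force between the fingers and pin2 above 1 N and z of pin2 in the frame of tray above 0.052 m and horizontal distance between pin2 and grip below 0.05 m) or (contact force between the fingers and pin3 above 1 N and z of pin3 in the frame of tray above 0.052 m and horizontal distance between pin3 and grip below 0.05 m)).
It fails at once if the jar, the aluminium block or the tape roll is shifted more than 5 cm (distance of any of jar, stock, tape from where it was at the start of the episode above 0.05 m).
Of pin0, pin1, pin2, pin3 only 2 to 3 are there at a start; the rules pass over those that are not, and their reading is None.
At some moment in a run one of drift may be knocked a few centimetres aside while the robot is not near it.
Once in a run the grip may slacken for a moment while it holds something.
It also fails if it takes over 210 s, if anything falls off the work surface, if the arm or the gripper's body presses on something with over 40 N, if the wrist force passes 120 N, or if a joint passes its speed limit or range.

## Working session

There is one attempt and no reset: what is moved stays moved. The work goes in short steps, Python scripts to look and compute and a tool call to move; the robot and the scene stay as the last step left them, time stands still between calls to the robot, and variables do not carry over. Pictures are saved under pics/ and viewed, at most 14 in all, crops included, and the job is handed in when it is done.

Besides the shell and the picture viewer there is one more tool, called after "Request:" by a JSON object that holds its "fn" and its "kwargs", one argument or row to a line. carry_out: Moves the arm, as the interface text tells. Its arguments: {"type":"object","properties":{"plan":{"type":"array"},"gripper":{"type":"number"}},"required":["plan"]}

```bash
mkdir -p pics; ls
cat > h.py <<'E'
from plant import bot
import numpy as np, cv2
def cap(n,f):
    m=bot.camera_model(n); im=bot.capture(n); cv2.imwrite('pics/'+f,im[:,:,::-1]); return im,m
def ray(m,px,z):
    K=np.array(m['camera_matrix'],float);d=np.array(m['dist'],float);R=np.array(m['R']);t=np.array(m['t']).ravel()
    u=cv2.undistortPoints(np.array(px,float).reshape(-1,1,2),K,d).reshape(-1,2)
    D=np.c_[u,np.ones(len(u))]@R; C=-R.T@t
    return C+D*((z-C[2])/D[:,2])[:,None]
def proj(m,X):
    R=np.array(m['R']);t=np.array(m['t'],float)
    return cv2.projectPoints(np.array(X,float).reshape(-1,1,3),cv2.Rodrigues(R)[0],t,np.array(m['camera_matrix'],float),np.array(m['dist'],float))[0].reshape(-1,2)
E
python3 - <<'E'
from h import *
for n in('scene','top'):
    im,m=cap(n,n+'1.png'); R=np.array(m['R']);print(n,-R.T@np.array(m['t']).ravel(),R[2])
o=bot.get_obs();print({k:np.round(v,3) for k,v in o.items()},bot.grip_point_offset)
a,b=cv2.imread('pics/scene1.png'),cv2.imread('pics/top1.png')
E
```

```text
pics
scene [-281.54922225 1122.48982278  702.97033861] [ 0.5696556  -0.71557437 -0.40428432]
top [ 518.50527288   27.0582249  1174.51636291] [ 0.07272394  0.01357431 -0.99725973]
{'time': np.float64(0.1), 'joint_positions': array([ 0.964,  0.343,  1.525,  0.   ,  1.275, -0.146]), 'dq': array([-0.001, -0.001, -0.002,  0.002, -0.   , -0.   ]), 'tau': array([ 2.0000e-03, -4.3201e+01, -2.4469e+01,  7.2000e-02,  5.3000e-02,
       -0.0000e+00]), 'tool_pos': array([233.215, 469.973, 226.113]), 'tcp_rot': array([-3.14 , -0.   ,  2.681]), 'contact_force': array([ 0.809, -0.099,  0.125]), 'moment': array([ 0.039,  0.014, -0.022]), 'finger_force': np.float64(0.0), 'grip_width': np.float64(91.619)} 18.8
```

View pics/top1.png

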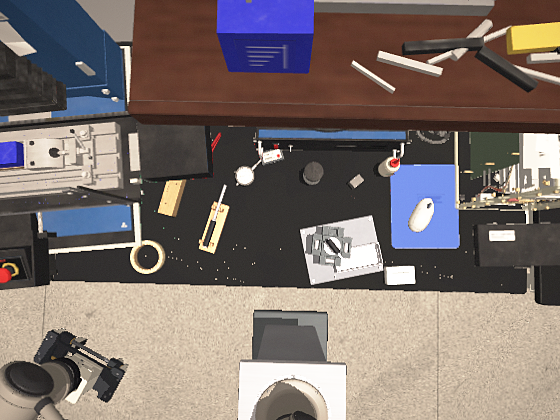

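View pics/scene1.png

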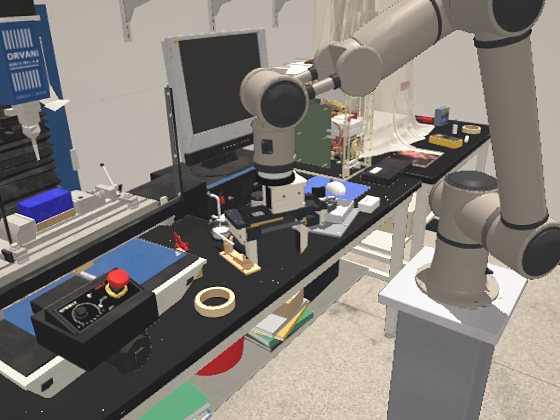

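Top view: stand at about (340,248) with its tray towards the lower right, drift on its rest at about (215,225) with the tip at (224,186), tape at (148,257), block at (171,198), jar at (312,173). The scene view is mostly hidden by the arm.

Run:
```python
from h import *
b=cv2.imread('pics/top1.png')
c=np.hstack([cv2.resize(b[205:295,290:400],None,fx=4.5,fy=4.5,interpolation=cv2.INTER_CUBIC),cv2.resize(b[175:265,190:245],None,fx=4.5,fy=4.5,interpolation=cv2.INTER_CUBIC)])
print(c.shape);cv2.imwrite('pics/c1.png',c)
m=bot.camera_model('top')
print(ray(m,[[332,245],[208,240],[224,186],[375,215],[300,230],[310,287],[384,270]],10))
```

```text
(405, 743, 3)
[[ 502.07395255 -111.89902953   10.        ]
 [ 507.07637557  263.13325385   10.        ]
 [ 672.88946319  220.76973177   10.        ]
 [ 595.98930617 -240.36477346   10.        ]
 [ 544.6833747   -14.49616404   10.        ]
 [ 375.12342452  -48.35645745   10.        ]
 [ 431.55999577 -268.82859079   10.        ]]
```

View pics/c1.png

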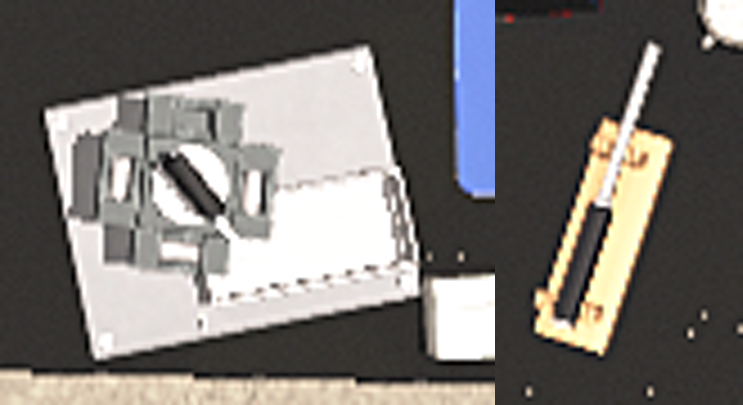

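The crop shows windows bright (pin) on the right, left and lower blocks and dark grey on the upper one. The arrow points lower right, towards (230,235). I'll move the wrist camera over the drift for a closer look.

Request:
{"fn": "carry_out", "kwargs": {
  "plan": [
    {"tx": 28, "ty": -23, "tz": 4, "rz": 0.022},
    {"tx": 28, "ty": -23, "tz": 4, "rz": 0.022},
    {"tx": 28, "ty": -23, "tz": 4, "rz": 0.022},
    {"tx": 28, "ty": -23, "tz": 4, "rz": 0.022},
    {"tx": 28, "ty": -23, "tz": 4, "rz": 0.022},
    {"tx": 28, "ty": -23, "tz": 4, "rz": 0.022},
    {"tx": 28, "ty": -23, "tz": 4, "rz": 0.022},
    {"tx": 28, "ty": -23, "tz": 4, "rz": 0.022},
    {"tx": 28, "ty": -23, "tz": 4, "rz": 0.022},
    {"tx": 28, "ty": -23, "tz": 4, "rz": 0.022},
    {},
    {}
  ],
  "gripper": 0
}}

```text
invalid input at $.plan[0]: expected keys tx, ty, tz, rx, ry, rz
```

Run:
```python
from h import *
im,m=cap('wrist','w1.png');R=np.array(m['R']);C=-R.T@np.array(m['t']).ravel();o=bot.get_obs()
print(C,R[2],R[0],o['tool_pos'],o['tcp_rot'])
```

```text
[164.45646522 505.05315599 383.41588057] [ 0.26115815 -0.13198059 -0.95623091] [ 0.44516002  0.89544877 -0.00201278] [233.26074035 470.00178477 226.22265122] [-3.14046795e+00 -1.77112491e-04  2.68079068e+00]
```

View pics/w1.png

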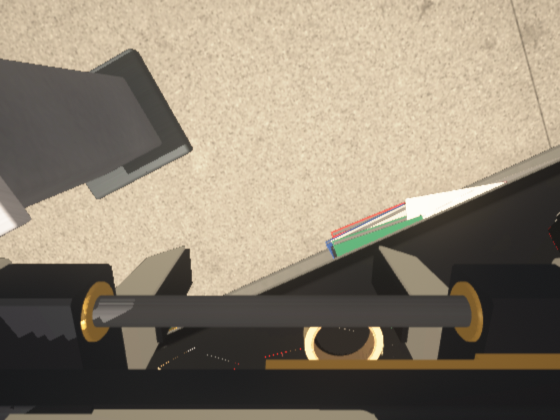

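The wrist view shows the floor and the tape at (343,345). The fingers hide the rows below about 290. The plan rows need all six keys.

Request:
{"fn": "carry_out", "kwargs": {
  "plan": [
    {"tx": 31, "ty": -23, "tz": 6, "rx": 0, "ry": 0, "rz": 0.022},
    {"tx": 31, "ty": -23, "tz": 6, "rx": 0, "ry": 0, "rz": 0.022},
    {"tx": 31, "ty": -23, "tz": 6, "rx": 0, "ry": 0, "rz": 0.022},
    {"tx": 31, "ty": -23, "tz": 6, "rx": 0, "ry": 0, "rz": 0.022},
    {"tx": 31, "ty": -23, "tz": 6, "rx": 0, "ry": 0, "rz": 0.022},
    {"tx": 31, "ty": -23, "tz": 6, "rx": 0, "ry": 0, "rz": 0.022},
    {"tx": 31, "ty": -23, "tz": 6, "rx": 0, "ry": 0, "rz": 0.022},
    {"tx": 31, "ty": -23, "tz": 6, "rx": 0, "ry": 0, "rz": 0.022},
    {"tx": 31, "ty": -23, "tz": 6, "rx": 0, "ry": 0, "rz": 0.022},
    {"tx": 31, "ty": -23, "tz": 6, "rx": 0, "ry": 0, "rz": 0.022},
    {"tx": 0, "ty": 0, "tz": 0, "rx": 0, "ry": 0, "rz": 0},
    {"tx": 0, "ty": 0, "tz": 0, "rx": 0, "ry": 0, "rz": 0}
  ],
  "gripper": 0
}}

```text
time: 1.35
tool_pos: [543.6, 239.7, 286.0]
tcp_rot: [-3.141, -0.001, 2.899]
contact_force: [-0.2, 0.4, 0.2]
grip_width: 91.6
finger_force: 0.0
```

Run:
```python
from h import *
im,m=cap('wrist','w2.png');np.save('w2.npy',m,allow_pickle=True);R=np.array(m['R']);C=-R.T@np.array(m['t']).ravel();o=bot.get_obs()
print(C,R[2],R[0],o['tool_pos'],o['tcp_rot'])
```

```text
[468.98839305 258.35501036 443.38736702] [ 0.28258457 -0.0710092  -0.9566105 ] [ 2.40900277e-01  9.70549473e-01 -8.81490899e-04] [542.92427519 240.36570944 286.12479068] [-3.14128021e+00 -1.46039085e-03  2.90022955e+00]
```

View pics/w2.png

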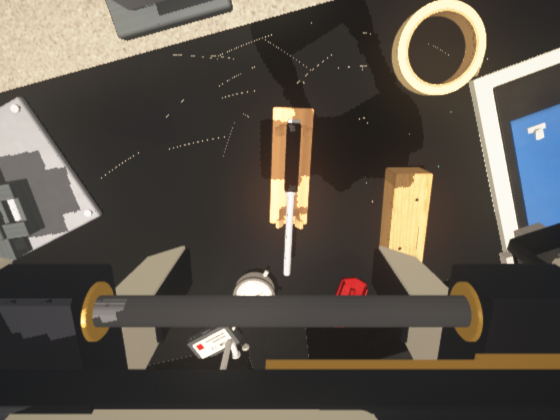

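The wrist view shows the drift on its rest: handle from (293,120) to (291,191), shank tip at (287,275), rest base corners at about (273,108), (313,108), (270,222). The stand is on the left.

```bash
cat >> h.py <<'E'
def shank(im,m,box,z=48):
    r0,r1,c0,c1=box; s=im[r0:r1,c0:c1].astype(int)
    k=(s.min(2)>110)&(s.max(2)-s.min(2)<30)
    n,l,st,_=cv2.connectedComponentsWithStats(k.astype(np.uint8)); i=1+np.argmax(st[1:,4])
    v,u=np.where(l==i); P=ray(m,np.c_[u+c0,v+r0],z)[:,:2]
    c=P.mean(0); d=np.linalg.svd(P-c)[2][0]; d*=np.sign(d[0]) or 1
    s=(P-c)@d; return c,d,c+d*s.min(),c+d*s.max(),len(v)
E
python3 - <<'E'
from h import *
im=cv2.imread('pics/w2.png')[:,:,::-1];m=np.load('w2.npy',allow_pickle=True).item()
c,d,a,b,n=shank(im,m,(192,285,275,305));print(c,d,np.degrees(np.arctan2(d[1],d[0])),a,b,n,'origin',b-150*d)
print(ray(m,[[273,108],[313,108],[308,222],[270,222]],8))
h=im[100:200,275:312].astype(int).max(2)<50
n,l,st,_=cv2.connectedComponentsWithStats(h.astype(np.uint8));i=1+np.argmax(st[1:,4]);v,u=np.where(l==i)
P=ray(m,np.c_[u+275,v+100],53)[:,:2];print(st[i],P.mean(0),(P@d).min(),(P@d).max(), b@d)
E
```

```text
[622.27540096 228.37431153] [ 0.96012669 -0.27956527] -16.234260366095835 [570.12301787 243.55980236] [675.34459963 212.92186655] 585 origin [531.3255962 254.856657 ]
[[473.23032508 246.3223195    8.        ]
 [484.926057   293.44429776   8.        ]
 [626.53110145 255.43169814   8.        ]
 [614.30064478 206.09134285   8.        ]]
[ 15   0  21   7 125] [474.66706647 277.04519515] 374.94595971953555 381.64041061013864 588.8908157055866
```

Request:
{"fn": "carry_out", "kwargs": {
  "plan": [
    {"tx": 2, "ty": -35, "tz": 0, "rx": 0, "ry": 0, "rz": -0.04},
    {"tx": 2, "ty": -35, "tz": 0, "rx": 0, "ry": 0, "rz": 0},
    {"tx": 2, "ty": -35, "tz": 0, "rx": 0, "ry": 0, "rz": 0},
    {"tx": 2, "ty": -35, "tz": 0, "rx": 0, "ry": 0, "rz": 0},
    {"tx": 2, "ty": -35, "tz": 0, "rx": 0, "ry": 0, "rz": 0},
    {"tx": 2, "ty": -35, "tz": 0, "rx": 0, "ry": 0, "rz": 0},
    {"tx": 2, "ty": -35, "tz": 0, "rx": 0, "ry": 0, "rz": 0},
    {"tx": 2, "ty": -35, "tz": 0, "rx": 0, "ry": 0, "rz": 0},
    {"tx": 2, "ty": -35, "tz": 0, "rx": 0, "ry": 0, "rz": 0},
    {"tx": 2, "ty": -35, "tz": 0, "rx": 0, "ry": 0, "rz": 0},
    {"tx": 0, "ty": 0, "tz": 0, "rx": 0, "ry": 0, "rz": 0},
    {"tx": 0, "ty": 0, "tz": 0, "rx": 0, "ry": 0, "rz": 0}
  ]
}}

```text
time: 2.6
tool_pos: [563.0, -108.9, 286.5]
tcp_rot: [3.141, -0.001, 2.861]
contact_force: [0.5, 0.2, 0.1]
grip_width: 92.2
finger_force: 0.0
```

Run:
```python
from h import *
im,m=cap('wrist','w3.png');np.save('w3.npy',m,allow_pickle=True);R=np.array(m['R']);C=-R.T@np.array(m['t']).ravel();o=bot.get_obs()
print(C,o['tool_pos'],o['tcp_rot'])
cv2.imwrite('pics/w3c.png',cv2.resize(im[0:290,130:430,::-1],None,fx=2,fy=2,interpolation=cv2.INTER_CUBIC))
```

```text
[489.06978857 -87.37999954 443.8801033 ] [ 563.12451125 -108.22837608  286.67590614] [ 3.14083520e+00 -6.29584673e-04  2.86174946e+00]
```

View pics/w3c.png

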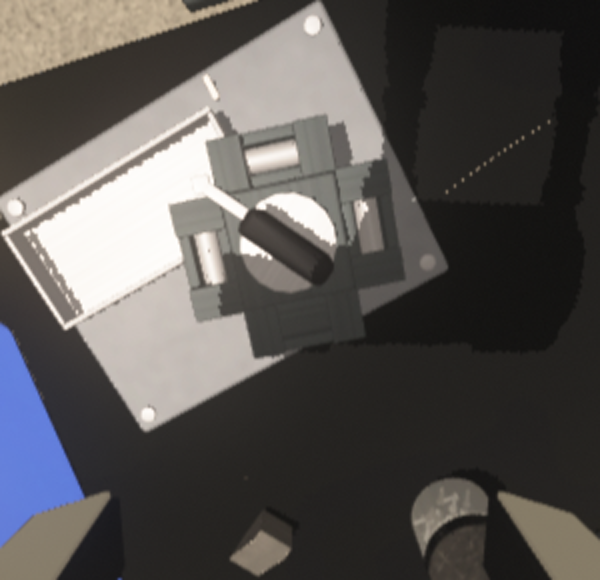

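The crop (2x, offset 130,0) shows pins in the top, left and right blocks and an empty lower block. The mark is at (211,87), the arrow tip at (197,184), the bar from about (250,222) to (322,272), and the plate screws at (313,25), (17,207), (148,414), (428,262).

Run:
```python
from h import *
m=np.load('w3.npy',allow_pickle=True).item()
f=lambda p:np.array(p,float)/2+[130,0]
s=ray(m,f([[313,25],[17,207],[148,414],[428,262]]),11)[:,:2]
k=ray(m,f([[211,87]]),12)[0,:2]; a=ray(m,f([[197,184]]),95)[0,:2]
bar=ray(m,f([[250,222],[322,272]]),125)[:,:2]
d=(s[0]-s[1])+(s[3]-s[2]); ay=np.arctan2(d[1],d[0])-np.pi/2
e=(s[2]-s[1])+(s[3]-s[0]); ax=np.arctan2(e[1],e[0])
print('screws',s,'yaw from y,x edges',np.degrees([ay,ax]))
psi=(ay+ax)/2; X=np.array([np.cos(psi),np.sin(psi)])
ax0=k+94*X; print('mark',k,'axis',ax0,'arrow',a,'r',np.linalg.norm(a-ax0),np.degrees(np.arctan2(*(a-ax0)[::-1])),'bar mid',bar.mean(0),np.degrees(np.arctan2(*(bar[0]-bar[1])[::-1])))
pts=f([[273,155],[207,258],[369,225]]) # pins top z~80
P=ray(m,pts,80)[:,:2];print(P,np.linalg.norm(P-ax0,axis=1),np.degrees(np.arctan2(*(P-ax0).T[::-1])))
```

```text
screws [[ 398.83621189  -55.34176558]
 [ 443.27130422 -252.99910653]
 [ 587.77012261 -221.69912733]
 [ 543.50989284  -22.98494622]] yaw from y,x edges [12.61318691 12.41476033]
mark [ 413.25860092 -120.11966966] axis [505.02546093 -99.75196473] arrow [ 466.35555681 -133.69038398] r 51.45073164212648 -138.72837920689352 bar mid [505.11294692 -99.72692274] -140.32174274253688
[[ 462.9143467   -95.17540503]
 [ 501.17184281 -142.35337525]
 [ 508.48711648  -57.917605  ]] [42.35907035 42.77534981 41.9773357 ] [173.79754089 -95.16876707  85.26973928]
```

Request:
{"fn": "carry_out", "kwargs": {
  "plan": [
    {"tx": -5, "ty": 0.7, "tz": -7, "rx": 0, "ry": 0, "rz": -0.145},
    {"tx": -5, "ty": 0.7, "tz": -7, "rx": 0, "ry": 0, "rz": -0.145},
    {"tx": -5, "ty": 0.7, "tz": -7, "rx": 0, "ry": 0, "rz": -0.145},
    {"tx": -5, "ty": 0.7, "tz": -7, "rx": 0, "ry": 0, "rz": -0.145},
    {"tx": -5, "ty": 0.7, "tz": -7, "rx": 0, "ry": 0, "rz": -0.145},
    {"tx": -5, "ty": 0.7, "tz": -7, "rx": 0, "ry": 0, "rz": -0.145},
    {"tx": -5, "ty": 0.7, "tz": -7, "rx": 0, "ry": 0, "rz": -0.145},
    {"tx": -5, "ty": 0.7, "tz": -7, "rx": 0, "ry": 0, "rz": -0.145},
    {"tx": -5, "ty": 0.7, "tz": -7, "rx": 0, "ry": 0, "rz": -0.145},
    {"tx": -5, "ty": 0.7, "tz": -7, "rx": 0, "ry": 0, "rz": -0.145},
    {"tx": -5, "ty": 0.7, "tz": -7, "rx": 0, "ry": 0, "rz": -0.145},
    {"tx": -3, "ty": 0.6, "tz": -7, "rx": 0, "ry": 0, "rz": -0.145}
  ]
}}

```text
time: 3.85
tool_pos: [505.0, -99.3, 202.7]
tcp_rot: [3.142, -0.0, 1.117]
contact_force: [0.1, 0.2, 0.3]
grip_width: 91.9
finger_force: 0.0
```

Request:
{"fn": "carry_out", "kwargs": {
  "plan": [
    {"tx": 0, "ty": 0, "tz": 0, "rx": 0, "ry": 0, "rz": -0.145},
    {"tx": 0, "ty": 0, "tz": 0, "rx": 0, "ry": 0, "rz": -0.145},
    {"tx": 0, "ty": 0, "tz": 0, "rx": 0, "ry": 0, "rz": -0.14},
    {"tx": 0, "ty": 0, "tz": 0, "rx": 0, "ry": 0, "rz": 0},
    {"tx": 0, "ty": 0, "tz": -20, "rx": 0, "ry": 0, "rz": 0},
    {"tx": 0, "ty": 0, "tz": -20, "rx": 0, "ry": 0, "rz": 0},
    {"tx": 0, "ty": 0, "tz": 0, "rx": 0, "ry": 0, "rz": 0},
    {"tx": 0, "ty": 0, "tz": 0, "rx": 0, "ry": 0, "rz": 0}
  ]
}}

```text
time: 4.65
tool_pos: [505.5, -100.7, 163.1]
tcp_rot: [-3.141, 0.0, 0.694]
contact_force: [-0.4, 0.5, 1.7]
grip_width: 91.6
finger_force: 0.0
```

Request:
{"fn": "carry_out", "kwargs": {
  "plan": [
    {"tx": 0, "ty": 1, "tz": -20, "rx": 0, "ry": 0, "rz": 0},
    {"tx": 0, "ty": 0, "tz": -20, "rx": 0, "ry": 0, "rz": 0},
    {"tx": 0, "ty": 0, "tz": -19, "rx": 0, "ry": 0, "rz": 0},
    {"tx": 0, "ty": 0, "tz": 0, "rx": 0, "ry": 0, "rz": 0},
    {"tx": 0, "ty": 0, "tz": 0, "rx": 0, "ry": 0, "rz": 0}
  ]
}}

```text
time: 5.15
tool_pos: [506.1, -100.4, 104.9]
tcp_rot: [3.14, -0.001, 0.692]
contact_force: [0.1, 0.2, 0.3]
grip_width: 91.8
finger_force: 0.0
```

Request:
{"fn": "carry_out", "kwargs": {
  "plan": [
    {"tx": 0, "ty": 0, "tz": 0, "rx": 0, "ry": 0, "rz": 0},
    {"tx": 0, "ty": 0, "tz": 0, "rx": 0, "ry": 0, "rz": 0},
    {"tx": 0, "ty": 0, "tz": 0, "rx": 0, "ry": 0, "rz": 0},
    {"tx": 0, "ty": 0, "tz": 0, "rx": 0, "ry": 0, "rz": 0},
    {"tx": 0, "ty": 0, "tz": 0, "rx": 0, "ry": 0, "rz": 0},
    {"tx": 0, "ty": 0, "tz": 0, "rx": 0, "ry": 0, "rz": 0},
    {"tx": 0, "ty": 0, "tz": 0, "rx": 0, "ry": 0, "rz": 0},
    {"tx": 0, "ty": 0, "tz": 0, "rx": 0, "ry": 0, "rz": 0},
    {"tx": 0, "ty": 0, "tz": 0, "rx": 0, "ry": 0, "rz": 0},
    {"tx": 0, "ty": 0, "tz": 0, "rx": 0, "ry": 0, "rz": 0}
  ],
  "gripper": 1
}}

```text
time: 6.15
tool_pos: [504.5, -99.4, 103.6]
tcp_rot: [-3.138, 0.0, 0.69]
contact_force: [-7.6, 13.0, 11.6]
grip_width: 16.3
finger_force: 7.1
```

Request:
{"fn": "carry_out", "kwargs": {
  "plan": [
    {"tx": -0.5, "ty": 0.8, "tz": 0, "rx": 0, "ry": 0, "rz": 0},
    {"tx": 0, "ty": 0, "tz": 0, "rx": 0, "ry": 0, "rz": 0},
    {"tx": 0, "ty": 0, "tz": 0, "rx": 0, "ry": 0, "rz": 0},
    {"tx": 0, "ty": 0, "tz": 0, "rx": 0, "ry": 0, "rz": 0},
    {"tx": 0, "ty": 0, "tz": 0, "rx": 0, "ry": 0, "rz": 0}
  ]
}}

```text
time: 6.65
tool_pos: [503.7, -98.4, 103.7]
tcp_rot: [-3.138, 0.001, 0.691]
contact_force: [-3.5, 3.4, 4.4]
grip_width: 13.9
finger_force: 29.9
```

Request:
{"fn": "carry_out", "kwargs": {
  "plan": [
    {"tx": 0, "ty": 0, "tz": 0, "rx": 0, "ry": 0, "rz": 0.135},
    {"tx": 0, "ty": 0, "tz": 0, "rx": 0, "ry": 0, "rz": 0.135},
    {"tx": 0, "ty": 0, "tz": 0, "rx": 0, "ry": 0, "rz": 0.135},
    {"tx": 0, "ty": 0, "tz": 0, "rx": 0, "ry": 0, "rz": 0.135},
    {"tx": 0, "ty": 0, "tz": 0, "rx": 0, "ry": 0, "rz": 0.135},
    {"tx": 0, "ty": 0, "tz": 0, "rx": 0, "ry": 0, "rz": 0},
    {"tx": 0, "ty": 0, "tz": 0, "rx": 0, "ry": 0, "rz": 0}
  ]
}}

```text
time: 7.35
tool_pos: [502.9, -97.9, 103.6]
tcp_rot: [-3.137, -0.002, 1.367]
contact_force: [-7.8, 7.3, 5.8]
grip_width: 13.6
finger_force: 30.0
```

Request:
{"fn": "carry_out", "kwargs": {
  "plan": [
    {"tx": -1, "ty": 1, "tz": 0, "rx": 0, "ry": 0, "rz": 0.134},
    {"tx": 0, "ty": 0, "tz": 0, "rx": 0, "ry": 0, "rz": 0.134},
    {"tx": 0, "ty": 0, "tz": 0, "rx": 0, "ry": 0, "rz": 0.134},
    {"tx": 0, "ty": 0, "tz": 0, "rx": 0, "ry": 0, "rz": 0.134},
    {"tx": 0, "ty": 0, "tz": 0, "rx": 0, "ry": 0, "rz": 0.134},
    {"tx": 0, "ty": 0, "tz": 0, "rx": 0, "ry": 0, "rz": 0.134},
    {"tx": 0, "ty": 0, "tz": 0, "rx": 0, "ry": 0, "rz": 0.134},
    {"tx": 0, "ty": 0, "tz": 0, "rx": 0, "ry": 0, "rz": 0.134},
    {"tx": 0, "ty": 0, "tz": 0, "rx": 0, "ry": 0, "rz": 0.134},
    {"tx": 0, "ty": 0, "tz": 0, "rx": 0, "ry": 0, "rz": 0},
    {"tx": 0, "ty": 0, "tz": 0, "rx": 0, "ry": 0, "rz": 0},
    {"tx": 0, "ty": 0, "tz": 0, "rx": 0, "ry": 0, "rz": 0}
  ]
}}

```text
time: 8.55
tool_pos: [501.4, -98.5, 103.6]
tcp_rot: [-3.139, -0.005, 2.573]
contact_force: [-9.8, -0.4, 7.3]
grip_width: 13.9
finger_force: 30.0
```

Request:
{"fn": "carry_out", "kwargs": {
  "plan": [
    {"tx": 0, "ty": 0, "tz": 0, "rx": 0, "ry": 0, "rz": 0},
    {"tx": 0, "ty": 0, "tz": 0, "rx": 0, "ry": 0, "rz": 0},
    {"tx": 0, "ty": 0, "tz": 0, "rx": 0, "ry": 0, "rz": 0},
    {"tx": 0, "ty": 0, "tz": 0, "rx": 0, "ry": 0, "rz": 0},
    {"tx": 0, "ty": 0, "tz": 0, "rx": 0, "ry": 0, "rz": 0},
    {"tx": 0, "ty": 0, "tz": 0, "rx": 0, "ry": 0, "rz": 0}
  ],
  "gripper": 0
}}

```text
time: 9.15
tool_pos: [504.0, -98.6, 103.7]
tcp_rot: [3.141, 0.0, 2.572]
contact_force: [0.1, -0.1, -0.8]
grip_width: 57.2
finger_force: 0.0
```

Request:
{"fn": "carry_out", "kwargs": {
  "plan": [
    {"tx": 0, "ty": 0, "tz": 45, "rx": 0, "ry": 0, "rz": 0},
    {"tx": 0, "ty": 0, "tz": 45, "rx": 0, "ry": 0, "rz": 0},
    {"tx": 0, "ty": 0, "tz": 45, "rx": 0, "ry": 0, "rz": 0},
    {"tx": 0, "ty": 0, "tz": 45, "rx": 0, "ry": 0, "rz": 0},
    {"tx": 5.7, "ty": 43.5, "tz": 0, "rx": 0, "ry": 0, "rz": 0.036},
    {"tx": 5.7, "ty": 43.5, "tz": 0, "rx": 0, "ry": 0, "rz": 0.036},
    {"tx": 5.7, "ty": 43.5, "tz": 0, "rx": 0, "ry": 0, "rz": 0.036},
    {"tx": 5.7, "ty": 43.5, "tz": 0, "rx": 0, "ry": 0, "rz": 0.036},
    {"tx": 5.7, "ty": 43.5, "tz": 0, "rx": 0, "ry": 0, "rz": 0.036},
    {"tx": 5.7, "ty": 43.5, "tz": 0, "rx": 0, "ry": 0, "rz": 0.036},
    {"tx": 5.7, "ty": 43.5, "tz": 0, "rx": 0, "ry": 0, "rz": 0.036},
    {"tx": 5.7, "ty": 43.5, "tz": 0, "rx": 0, "ry": 0, "rz": 0.036}
  ],
  "gripper": 0
}}

```text
time: 10.35
tool_pos: [549.4, 251.3, 283.7]
tcp_rot: [3.141, 0.0, 2.861]
contact_force: [0.6, 0.2, 0.1]
grip_width: 92.2
finger_force: 0.0
```

Request:
{"fn": "carry_out", "kwargs": {
  "plan": [
    {"tx": 0, "ty": 0, "tz": 0, "rx": 0, "ry": 0, "rz": 0},
    {"tx": 0, "ty": 0, "tz": 0, "rx": 0, "ry": 0, "rz": 0}
  ]
}}

```text
time: 10.55
tool_pos: [549.2, 250.2, 283.1]
tcp_rot: [-3.141, -0.001, 2.862]
contact_force: [-0.8, -0.5, 0.1]
grip_width: 91.7
finger_force: 0.0
```

Run:
```python
from h import *
im,m=cap('wrist','w4.png');o=bot.get_obs();print(o['tool_pos'],o['tcp_rot'])
u=proj(m,[[622,228,48]])[0].astype(int);print(u)
c,d,a,b,n=shank(im,m,(u[1]-50,u[1]+60,u[0]-25,u[0]+25));print(c,np.degrees(np.arctan2(d[1],d[0])),a,b,n,'origin',b-150*d)
```

```text
[549.3418742  249.16002198 283.36235635] [-3.14080998e+00 -4.33166606e-04  2.86012641e+00]
[280 233]
[621.43854246 228.64911842] -16.26244834683108 [569.03644835 243.93528913] [675.30205905 212.93663739] 587 origin [531.30370384 254.94227623]
```

Request:
{"fn": "carry_out", "kwargs": {
  "plan": [
    {"tx": 0, "ty": 0, "tz": -45, "rx": 0, "ry": 0, "rz": 0},
    {"tx": 0, "ty": 0, "tz": -45, "rx": 0, "ry": 0, "rz": 0},
    {"tx": 0, "ty": 0, "tz": -45, "rx": 0, "ry": 0, "rz": 0},
    {"tx": 0, "ty": 0, "tz": -45, "rx": 0, "ry": 0, "rz": 0},
    {"tx": 0, "ty": 0, "tz": -30, "rx": 0, "ry": 0, "rz": 0},
    {"tx": 0, "ty": 0, "tz": -25, "rx": 0, "ry": 0, "rz": 0},
    {"tx": 0, "ty": 0, "tz": -20, "rx": 0, "ry": 0, "rz": 0},
    {"tx": 0, "ty": 0, "tz": 0, "rx": 0, "ry": 0, "rz": 0}
  ]
}}

```text
time: 11.4
tool_pos: [547.9, 247.2, 26.3]
tcp_rot: [-3.138, -0.005, 2.858]
contact_force: [-0.1, 0.0, -0.7]
grip_width: 91.4
finger_force: 0.0
```

Request:
{"fn": "carry_out", "kwargs": {
  "plan": [
    {"tx": 0, "ty": 0, "tz": 0, "rx": 0, "ry": 0, "rz": 0},
    {"tx": 0, "ty": 0, "tz": 0, "rx": 0, "ry": 0, "rz": 0},
    {"tx": 0, "ty": 0, "tz": 0, "rx": 0, "ry": 0, "rz": 0},
    {"tx": 0, "ty": 0, "tz": 0, "rx": 0, "ry": 0, "rz": 0},
    {"tx": 0, "ty": 0, "tz": 0, "rx": 0, "ry": 0, "rz": 0},
    {"tx": 0, "ty": 0, "tz": 0, "rx": 0, "ry": 0, "rz": 0},
    {"tx": 0, "ty": 0, "tz": 0, "rx": 0, "ry": 0, "rz": 0},
    {"tx": 0, "ty": 0, "tz": 0, "rx": 0, "ry": 0, "rz": 0},
    {"tx": 0, "ty": 0, "tz": 0, "rx": 0, "ry": 0, "rz": 0},
    {"tx": 0, "ty": 0, "tz": 0, "rx": 0, "ry": 0, "rz": 0},
    {"tx": 0, "ty": 0, "tz": 0, "rx": 0, "ry": 0, "rz": 0},
    {"tx": 0, "ty": 0, "tz": 0, "rx": 0, "ry": 0, "rz": 0}
  ],
  "gripper": 1
}}

```text
time: 12.6
tool_pos: [549.5, 249.4, 28.7]
tcp_rot: [3.141, -0.0, 2.86]
contact_force: [0.9, -0.7, -0.6]
grip_width: 15.8
finger_force: 30.0
```

Request:
{"fn": "carry_out", "kwargs": {
  "plan": [
    {"tx": 0, "ty": 0, "tz": 25, "rx": 0, "ry": 0, "rz": 0},
    {"tx": 0, "ty": 0, "tz": 40, "rx": 0, "ry": 0, "rz": 0},
    {"tx": 0, "ty": 0, "tz": 25, "rx": 0, "ry": 0, "rz": 0},
    {"tx": -15.8, "ty": -22.6, "tz": 0, "rx": 0, "ry": 0, "rz": -0.134},
    {"tx": -15.8, "ty": -22.6, "tz": 0, "rx": 0, "ry": 0, "rz": -0.134},
    {"tx": -15.8, "ty": -22.6, "tz": 0, "rx": 0, "ry": 0, "rz": -0.134},
    {"tx": -15.8, "ty": -22.6, "tz": 0, "rx": 0, "ry": 0, "rz": -0.134},
    {"tx": -15.8, "ty": -22.6, "tz": 0, "rx": 0, "ry": 0, "rz": -0.134},
    {"tx": -15.8, "ty": -22.6, "tz": 0, "rx": 0, "ry": 0, "rz": -0.134},
    {"tx": -15.8, "ty": -22.6, "tz": 0, "rx": 0, "ry": 0, "rz": -0.134},
    {"tx": -15.8, "ty": -22.6, "tz": 0, "rx": 0, "ry": 0, "rz": -0.134}
  ]
}}

```text
time: 13.7
tool_pos: [422.2, 67.8, 118.6]
tcp_rot: [-3.141, 0.0, 1.782]
contact_force: [-0.2, 0.2, -0.7]
grip_width: 15.8
finger_force: 30.0
```

Request:
{"fn": "carry_out", "kwargs": {
  "plan": [
    {"tx": 0, "ty": 0, "tz": 0, "rx": 0, "ry": 0, "rz": 0},
    {"tx": 0, "ty": 0, "tz": -30, "rx": 0, "ry": 0, "rz": 0},
    {"tx": 0, "ty": 0, "tz": -30, "rx": 0, "ry": 0, "rz": 0},
    {"tx": 0, "ty": 0, "tz": 0, "rx": 0, "ry": 0, "rz": 0},
    {"tx": 0, "ty": 0, "tz": 0, "rx": 0, "ry": 0, "rz": 0}
  ]
}}

```text
time: 14.2
tool_pos: [423.3, 68.9, 58.9]
tcp_rot: [-3.141, -0.0, 1.789]
contact_force: [0.0, -0.3, -2.8]
grip_width: 15.9
finger_force: 30.0
```

Run:
```python
from h import *
o=bot.get_obs();print(o['tool_pos'],o['tcp_rot'],o['grip_width'])
b,m=cap('top','t2.png');b=b[:,:,::-1]
c=cv2.resize(b[200:290,260:390],None,fx=6,fy=6,interpolation=cv2.INTER_CUBIC);cv2.imwrite('pics/t2c.png',c)
```

```text
[423.2831915   68.90116739  58.88942545] [-3.14066789e+00 -3.44274203e-04  1.78894557e+00] 15.93777807788212
```

View pics/t2c.png

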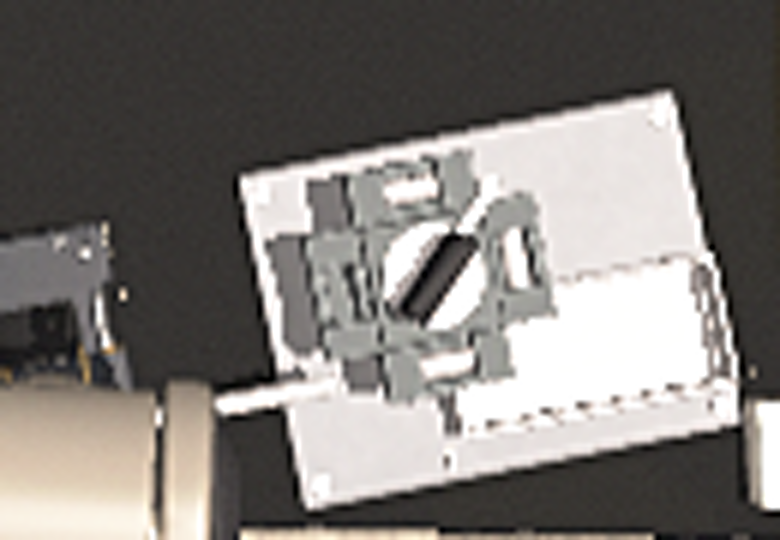

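The top crop shows the shank from (218,404) to (340,382), in line with the lower block and its pin at (448,363). I'll advance slowly.

Request:
{"fn": "carry_out", "kwargs": {
  "plan": [
    {"tx": 1.1, "ty": -4.9, "tz": 0, "rx": 0, "ry": 0, "rz": 0},
    {"tx": 1.1, "ty": -4.9, "tz": 0, "rx": 0, "ry": 0, "rz": 0},
    {"tx": 1.1, "ty": -4.9, "tz": 0, "rx": 0, "ry": 0, "rz": 0},
    {"tx": 1.1, "ty": -4.9, "tz": 0, "rx": 0, "ry": 0, "rz": 0},
    {"tx": 1.1, "ty": -4.9, "tz": 0, "rx": 0, "ry": 0, "rz": 0},
    {"tx": 0, "ty": 0, "tz": 0, "rx": 0, "ry": 0, "rz": 0}
  ]
}}

```text
time: 14.85
tool_pos: [428.9, 43.4, 58.8]
tcp_rot: [3.141, 0.0, 1.787]
contact_force: [-0.6, 1.0, -2.4]
grip_width: 15.8
finger_force: 30.0
```

Request:
{"fn": "carry_out", "kwargs": {
  "plan": [
    {"tx": 1.1, "ty": -4.9, "tz": 0, "rx": 0, "ry": 0, "rz": 0},
    {"tx": 1.1, "ty": -4.9, "tz": 0, "rx": 0, "ry": 0, "rz": 0},
    {"tx": 0, "ty": 0, "tz": 0, "rx": 0, "ry": 0, "rz": 0}
  ]
}}

```text
time: 15.15
tool_pos: [431.1, 33.7, 58.7]
tcp_rot: [3.141, 0.0, 1.787]
contact_force: [0.1, -0.3, -1.5]
grip_width: 16.1
finger_force: 30.0
```

Request:
{"fn": "carry_out", "kwargs": {
  "plan": [
    {"tx": 1.1, "ty": -4.9, "tz": 0, "rx": 0, "ry": 0, "rz": 0},
    {"tx": 1.1, "ty": -4.9, "tz": 0, "rx": 0, "ry": 0, "rz": 0},
    {"tx": 1.1, "ty": -4.9, "tz": 0, "rx": 0, "ry": 0, "rz": 0},
    {"tx": 1.1, "ty": -4.9, "tz": 0, "rx": 0, "ry": 0, "rz": 0},
    {"tx": 1.1, "ty": -4.9, "tz": 0, "rx": 0, "ry": 0, "rz": 0},
    {"tx": 0, "ty": 0, "tz": 0, "rx": 0, "ry": 0, "rz": 0}
  ]
}}

```text
time: 15.75
tool_pos: [436.6, 9.1, 58.8]
tcp_rot: [3.141, 0.0, 1.787]
contact_force: [-0.6, -0.1, -1.3]
grip_width: 15.5
finger_force: 30.0
```

Request:
{"fn": "carry_out", "kwargs": {
  "plan": [
    {"tx": 1.1, "ty": -4.9, "tz": 0, "rx": 0, "ry": 0, "rz": 0},
    {"tx": 1.1, "ty": -4.9, "tz": 0, "rx": 0, "ry": 0, "rz": 0},
    {"tx": 1.1, "ty": -4.9, "tz": 0, "rx": 0, "ry": 0, "rz": 0},
    {"tx": 1.1, "ty": -4.9, "tz": 0, "rx": 0, "ry": 0, "rz": 0},
    {"tx": 1.1, "ty": -4.9, "tz": 0, "rx": 0, "ry": 0, "rz": 0},
    {"tx": 1.1, "ty": -4.9, "tz": 0, "rx": 0, "ry": 0, "rz": 0},
    {"tx": 0, "ty": 0, "tz": 0, "rx": 0, "ry": 0, "rz": 0},
    {"tx": 0, "ty": 0, "tz": 0, "rx": 0, "ry": 0, "rz": 0},
    {"tx": 0, "ty": 0, "tz": 0, "rx": 0, "ry": 0, "rz": 0}
  ]
}}

```text
time: 16.65
tool_pos: [442.8, -19.5, 58.7]
tcp_rot: [-3.142, -0.0, 1.788]
contact_force: [0.9, 0.6, -1.4]
grip_width: 15.8
finger_force: 30.0
```

Run:
```python
from h import *
b,m=cap('top','t3.png');b=b[:,:,::-1];s,_=cap('scene','s3.png')
c=cv2.resize(b[215:290,310:390],None,fx=5,fy=5,interpolation=cv2.INTER_CUBIC);s=cv2.resize(s[160:260,260:380,::-1],(450,375),interpolation=cv2.INTER_CUBIC)
cv2.imwrite('pics/t3c.png',np.hstack([c,s[:,:400]]))
```

View pics/t3c.png

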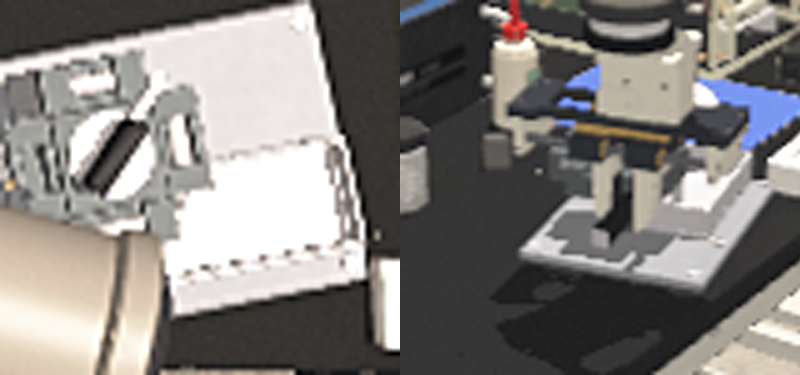

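No pin is visible in the overexposed tray, but the tip is about 7 mm past the bore's exit. I'll retract and lay the drift back.

Request:
{"fn": "carry_out", "kwargs": {
  "plan": [
    {"tx": -2.2, "ty": 9.8, "tz": 0, "rx": 0, "ry": 0, "rz": 0},
    {"tx": -2.2, "ty": 9.8, "tz": 0, "rx": 0, "ry": 0, "rz": 0},
    {"tx": -2.2, "ty": 9.8, "tz": 0, "rx": 0, "ry": 0, "rz": 0},
    {"tx": -2.2, "ty": 9.8, "tz": 0, "rx": 0, "ry": 0, "rz": 0},
    {"tx": -2.2, "ty": 9.8, "tz": 0, "rx": 0, "ry": 0, "rz": 0},
    {"tx": -2.2, "ty": 9.8, "tz": 0, "rx": 0, "ry": 0, "rz": 0},
    {"tx": -2.2, "ty": 9.8, "tz": 0, "rx": 0, "ry": 0, "rz": 0},
    {"tx": -2.2, "ty": 9.8, "tz": 0, "rx": 0, "ry": 0, "rz": 0},
    {"tx": -2.2, "ty": 9.8, "tz": 0, "rx": 0, "ry": 0, "rz": 0},
    {"tx": 0, "ty": 0, "tz": 30, "rx": 0, "ry": 0, "rz": 0},
    {"tx": 0, "ty": 0, "tz": 30, "rx": 0, "ry": 0, "rz": 0}
  ]
}}

```text
time: 17.85
tool_pos: [422.2, 69.3, 118.9]
tcp_rot: [-3.139, -0.001, 1.788]
contact_force: [0.5, 0.3, -1.1]
grip_width: 15.6
finger_force: 30.0
```

Request:
{"fn": "carry_out", "kwargs": {
  "plan": [
    {"tx": 15.8, "ty": 22.6, "tz": 0, "rx": 0, "ry": 0, "rz": 0.134},
    {"tx": 15.8, "ty": 22.6, "tz": 0, "rx": 0, "ry": 0, "rz": 0.134},
    {"tx": 15.8, "ty": 22.6, "tz": 0, "rx": 0, "ry": 0, "rz": 0.134},
    {"tx": 15.8, "ty": 22.6, "tz": 0, "rx": 0, "ry": 0, "rz": 0.134},
    {"tx": 15.8, "ty": 22.6, "tz": 0, "rx": 0, "ry": 0, "rz": 0.134},
    {"tx": 15.8, "ty": 22.6, "tz": 0, "rx": 0, "ry": 0, "rz": 0.134},
    {"tx": 15.8, "ty": 22.6, "tz": 0, "rx": 0, "ry": 0, "rz": 0.134},
    {"tx": 15.8, "ty": 22.6, "tz": 0, "rx": 0, "ry": 0, "rz": 0.134},
    {"tx": 0, "ty": 0, "tz": -25, "rx": 0, "ry": 0, "rz": 0},
    {"tx": 0, "ty": 0, "tz": -25, "rx": 0, "ry": 0, "rz": 0},
    {"tx": 0, "ty": 0, "tz": 0, "rx": 0, "ry": 0, "rz": 0},
    {"tx": 0, "ty": 0, "tz": 0, "rx": 0, "ry": 0, "rz": 0}
  ]
}}

```text
time: 19.05
tool_pos: [549.2, 249.6, 68.7]
tcp_rot: [-3.141, -0.001, 2.86]
contact_force: [1.1, -0.3, -1.7]
grip_width: 16.1
finger_force: 30.0
```

Request:
{"fn": "carry_out", "kwargs": {
  "plan": [
    {"tx": 0, "ty": 0, "tz": -20, "rx": 0, "ry": 0, "rz": 0},
    {"tx": 0, "ty": 0, "tz": -12, "rx": 0, "ry": 0, "rz": 0},
    {"tx": 0, "ty": 0, "tz": -7.5, "rx": 0, "ry": 0, "rz": 0},
    {"tx": 0, "ty": 0, "tz": 0, "rx": 0, "ry": 0, "rz": 0},
    {"tx": 0, "ty": 0, "tz": 0, "rx": 0, "ry": 0, "rz": 0}
  ]
}}

```text
time: 19.55
tool_pos: [549.9, 249.4, 29.8]
tcp_rot: [3.141, 0.001, 2.86]
contact_force: [0.4, -0.1, -2.0]
grip_width: 15.5
finger_force: 30.0
```

Request:
{"fn": "carry_out", "kwargs": {
  "plan": [
    {"tx": 0, "ty": 0, "tz": 0, "rx": 0, "ry": 0, "rz": 0},
    {"tx": 0, "ty": 0, "tz": 0, "rx": 0, "ry": 0, "rz": 0},
    {"tx": 0, "ty": 0, "tz": 0, "rx": 0, "ry": 0, "rz": 0},
    {"tx": 0, "ty": 0, "tz": 0, "rx": 0, "ry": 0, "rz": 0},
    {"tx": 0, "ty": 0, "tz": 0, "rx": 0, "ry": 0, "rz": 0},
    {"tx": 0, "ty": 0, "tz": 0, "rx": 0, "ry": 0, "rz": 0},
    {"tx": 0, "ty": 0, "tz": 30, "rx": 0, "ry": 0, "rz": 0},
    {"tx": 0, "ty": 0, "tz": 45, "rx": 0, "ry": 0, "rz": 0},
    {"tx": 0, "ty": 0, "tz": 45, "rx": 0, "ry": 0, "rz": 0},
    {"tx": 0, "ty": 0, "tz": 45, "rx": 0, "ry": 0, "rz": 0}
  ],
  "gripper": 0
}}

```text
time: 20.55
tool_pos: [549.2, 249.3, 195.9]
tcp_rot: [-3.141, -0.0, 2.86]
contact_force: [1.1, -0.7, 1.0]
grip_width: 89.6
finger_force: 0.0
```

Request:
{"fn": "carry_out", "kwargs": {
  "plan": [
    {"tx": -5.1, "ty": -38.7, "tz": 10, "rx": 0, "ry": 0, "rz": -0.032},
    {"tx": -5.1, "ty": -38.7, "tz": 10, "rx": 0, "ry": 0, "rz": -0.032},
    {"tx": -5.1, "ty": -38.7, "tz": 10, "rx": 0, "ry": 0, "rz": -0.032},
    {"tx": -5.1, "ty": -38.7, "tz": 10, "rx": 0, "ry": 0, "rz": -0.032},
    {"tx": -5.1, "ty": -38.7, "tz": 10, "rx": 0, "ry": 0, "rz": -0.032},
    {"tx": -5.1, "ty": -38.7, "tz": 10, "rx": 0, "ry": 0, "rz": -0.032},
    {"tx": -5.1, "ty": -38.7, "tz": 10, "rx": 0, "ry": 0, "rz": -0.032},
    {"tx": -5.1, "ty": -38.7, "tz": 10, "rx": 0, "ry": 0, "rz": -0.032},
    {"tx": -5.1, "ty": -38.7, "tz": 10, "rx": 0, "ry": 0, "rz": -0.032},
    {"tx": 0, "ty": 0, "tz": 0, "rx": 0, "ry": 0, "rz": 0},
    {"tx": 0, "ty": 0, "tz": 0, "rx": 0, "ry": 0, "rz": 0}
  ]
}}

```text
time: 21.65
tool_pos: [503.5, -99.4, 284.3]
tcp_rot: [3.141, 0.0, 2.57]
contact_force: [0.0, 0.1, -0.9]
grip_width: 91.7
finger_force: 0.0
```

Run:
```python
from h import *
im,m=cap('wrist','w5.png');np.save('w5.npy',m,allow_pickle=True);print(proj(m,[[503,-99,132],[413,-120,11]]))
```

```text
[[280.7728875  188.23606785]
 [225.83244012 112.14580737]]
```

View pics/w5.png

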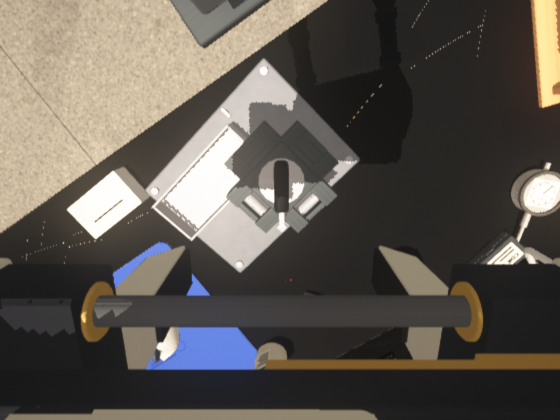

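Bore 2's window is now dark. Pins remain in the other two blocks, at (256,207) and (308,207), and the bar is centred under the tool. Next I grip it and turn -90°.

Request:
{"fn": "carry_out", "kwargs": {
  "plan": [
    {"tx": 0, "ty": 0, "tz": -40, "rx": 0, "ry": 0, "rz": 0},
    {"tx": 0, "ty": 0, "tz": -40, "rx": 0, "ry": 0, "rz": 0},
    {"tx": 0, "ty": 0, "tz": -40, "rx": 0, "ry": 0, "rz": 0},
    {"tx": 0, "ty": 0, "tz": -35, "rx": 0, "ry": 0, "rz": 0},
    {"tx": 0, "ty": 0, "tz": -25, "rx": 0, "ry": 0, "rz": 0},
    {"tx": 0, "ty": 0, "tz": 0, "rx": 0, "ry": 0, "rz": 0}
  ]
}}

```text
time: 22.3
tool_pos: [501.3, -96.5, 100.8]
tcp_rot: [-3.14, -0.008, 2.574]
contact_force: [0.8, 0.3, 0.1]
grip_width: 91.9
finger_force: 0.0
```

Request:
{"fn": "carry_out", "kwargs": {
  "plan": [
    {"tx": 0, "ty": 0, "tz": 0, "rx": 0, "ry": 0, "rz": 0},
    {"tx": 0, "ty": 0, "tz": 0, "rx": 0, "ry": 0, "rz": 0},
    {"tx": 0, "ty": 0, "tz": 0, "rx": 0, "ry": 0, "rz": 0},
    {"tx": 0, "ty": 0, "tz": 0, "rx": 0, "ry": 0, "rz": 0},
    {"tx": 0, "ty": 0, "tz": 0, "rx": 0, "ry": 0, "rz": 0},
    {"tx": 0, "ty": 0, "tz": 0, "rx": 0, "ry": 0, "rz": 0},
    {"tx": 0, "ty": 0, "tz": 0, "rx": 0, "ry": 0, "rz": 0},
    {"tx": 0, "ty": 0, "tz": 0, "rx": 0, "ry": 0, "rz": 0},
    {"tx": 0, "ty": 0, "tz": 0, "rx": 0, "ry": 0, "rz": 0},
    {"tx": 0, "ty": 0, "tz": 0, "rx": 0, "ry": 0, "rz": 0},
    {"tx": 0, "ty": 0, "tz": 0, "rx": 0, "ry": 0, "rz": 0},
    {"tx": 0, "ty": 0, "tz": 0, "rx": 0, "ry": 0, "rz": 0}
  ],
  "gripper": 1
}}

```text
time: 23.5
tool_pos: [503.2, -99.6, 104.2]
tcp_rot: [-3.14, -0.0, 2.572]
contact_force: [-1.8, -3.3, 0.3]
grip_width: 13.8
finger_force: 30.0
```

Gripped and well centred. Now I turn -1.571.

Request:
{"fn": "carry_out", "kwargs": {
  "plan": [
    {"tx": 0, "ty": 0, "tz": 0, "rx": 0, "ry": 0, "rz": -0.131},
    {"tx": 0, "ty": 0, "tz": 0, "rx": 0, "ry": 0, "rz": -0.131},
    {"tx": 0, "ty": 0, "tz": 0, "rx": 0, "ry": 0, "rz": -0.131},
    {"tx": 0, "ty": 0, "tz": 0, "rx": 0, "ry": 0, "rz": -0.131},
    {"tx": 0, "ty": 0, "tz": 0, "rx": 0, "ry": 0, "rz": -0.131},
    {"tx": 0, "ty": 0, "tz": 0, "rx": 0, "ry": 0, "rz": -0.131},
    {"tx": 0, "ty": 0, "tz": 0, "rx": 0, "ry": 0, "rz": -0.131},
    {"tx": 0, "ty": 0, "tz": 0, "rx": 0, "ry": 0, "rz": -0.131},
    {"tx": 0, "ty": 0, "tz": 0, "rx": 0, "ry": 0, "rz": -0.131},
    {"tx": 0, "ty": 0, "tz": 0, "rx": 0, "ry": 0, "rz": -0.131},
    {"tx": 0, "ty": 0, "tz": 0, "rx": 0, "ry": 0, "rz": -0.131},
    {"tx": 0, "ty": 0, "tz": 0, "rx": 0, "ry": 0, "rz": -0.13}
  ]
}}

```text
time: 24.7
tool_pos: [502.4, -99.8, 104.2]
tcp_rot: [-3.14, 0.003, 0.996]
contact_force: [-5.6, -5.9, 3.0]
grip_width: 13.7
finger_force: 30.0
```

Request:
{"fn": "carry_out", "kwargs": {
  "plan": [
    {"tx": 0, "ty": 0, "tz": 0, "rx": 0, "ry": 0, "rz": 0},
    {"tx": 0, "ty": 0, "tz": 0, "rx": 0, "ry": 0, "rz": 0},
    {"tx": 0, "ty": 0, "tz": 0, "rx": 0, "ry": 0, "rz": 0}
  ]
}}

```text
time: 25.0
tool_pos: [502.3, -99.8, 104.2]
tcp_rot: [-3.14, 0.002, 1.0]
contact_force: [-6.3, -5.5, 3.3]
grip_width: 13.4
finger_force: 30.0
```

Request:
{"fn": "carry_out", "kwargs": {
  "plan": [
    {"tx": 0, "ty": 0, "tz": 0, "rx": 0, "ry": 0, "rz": 0},
    {"tx": 0, "ty": 0, "tz": 0, "rx": 0, "ry": 0, "rz": 0},
    {"tx": 0, "ty": 0, "tz": 0, "rx": 0, "ry": 0, "rz": 0},
    {"tx": 0, "ty": 0, "tz": 0, "rx": 0, "ry": 0, "rz": 0},
    {"tx": 0, "ty": 0, "tz": 0, "rx": 0, "ry": 0, "rz": 0},
    {"tx": 0, "ty": 0, "tz": 0, "rx": 0, "ry": 0, "rz": 0},
    {"tx": 0, "ty": 0, "tz": 45, "rx": 0, "ry": 0, "rz": 0},
    {"tx": 0, "ty": 0, "tz": 45, "rx": 0, "ry": 0, "rz": 0.143},
    {"tx": 0, "ty": 0, "tz": 45, "rx": 0, "ry": 0, "rz": 0.143},
    {"tx": 0, "ty": 0, "tz": 45, "rx": 0, "ry": 0, "rz": 0.143},
    {"tx": 0, "ty": 0, "tz": 0, "rx": 0, "ry": 0, "rz": 0.143}
  ],
  "gripper": 0
}}

```text
time: 26.1
tool_pos: [506.1, -99.7, 290.9]
tcp_rot: [3.13, 0.004, 1.579]
contact_force: [-0.9, 0.7, -0.0]
grip_width: 91.0
finger_force: 0.0
```

Request:
{"fn": "carry_out", "kwargs": {
  "plan": [
    {"tx": 5.1, "ty": 38.7, "tz": 0, "rx": 0, "ry": 0, "rz": 0.143},
    {"tx": 5.1, "ty": 38.7, "tz": 0, "rx": 0, "ry": 0, "rz": 0.143},
    {"tx": 5.1, "ty": 38.7, "tz": 0, "rx": 0, "ry": 0, "rz": 0.143},
    {"tx": 5.1, "ty": 38.7, "tz": 0, "rx": 0, "ry": 0, "rz": 0.143},
    {"tx": 5.1, "ty": 38.7, "tz": 0, "rx": 0, "ry": 0, "rz": 0.143},
    {"tx": 5.1, "ty": 38.7, "tz": 0, "rx": 0, "ry": 0, "rz": 0.143},
    {"tx": 5.1, "ty": 38.7, "tz": 0, "rx": 0, "ry": 0, "rz": 0.143},
    {"tx": 5.1, "ty": 38.7, "tz": 0, "rx": 0, "ry": 0, "rz": 0.143},
    {"tx": 5.1, "ty": 38.7, "tz": 0, "rx": 0, "ry": 0, "rz": 0.143},
    {"tx": 0, "ty": 0, "tz": 0, "rx": 0, "ry": 0, "rz": 0},
    {"tx": 0, "ty": 0, "tz": 0, "rx": 0, "ry": 0, "rz": 0}
  ]
}}

```text
time: 27.2
tool_pos: [549.2, 249.9, 283.7]
tcp_rot: [-3.141, -0.001, 2.86]
contact_force: [0.4, -0.3, -1.3]
grip_width: 91.7
finger_force: 0.0
```

```bash
cat > d.py <<'E'
from h import *
import sys
im,m=cap('wrist',sys.argv[1]);o=bot.get_obs();print(o['tool_pos'],o['tcp_rot'])
u=proj(m,[[622,228,48]])[0].astype(int);print(u)
c,d,a,b,n=shank(im,m,(u[1]-50,u[1]+60,u[0]-25,u[0]+25));print(c,np.degrees(np.arctan2(d[1],d[0])),a,b,n,'origin',b-150*d)
E
python3 d.py w6.png
```

```text
[549.3493183  248.93117716 283.93305212] [-3.14081881e+00 -3.72443224e-04  2.85860640e+00]
[281 232]
[621.90491394 226.12858844] -16.033702324565066 [568.5701164  241.45605321] [673.76364254 211.22531943] 608 origin [529.59873326 252.65573015]
```

Request:
{"fn": "carry_out", "kwargs": {
  "plan": [
    {"tx": 0, "ty": 0, "tz": -45, "rx": 0, "ry": 0, "rz": 0},
    {"tx": 0, "ty": 0, "tz": -45, "rx": 0, "ry": 0, "rz": 0},
    {"tx": 0, "ty": 0, "tz": -45, "rx": 0, "ry": 0, "rz": 0},
    {"tx": 0, "ty": 0, "tz": -45, "rx": 0, "ry": 0, "rz": 0},
    {"tx": 0, "ty": 0, "tz": -30, "rx": 0, "ry": 0, "rz": 0},
    {"tx": 0, "ty": 0, "tz": -25, "rx": 0, "ry": 0, "rz": 0},
    {"tx": 0, "ty": 0, "tz": -20.5, "rx": 0, "ry": 0, "rz": 0},
    {"tx": 0, "ty": 0, "tz": 0, "rx": 0, "ry": 0, "rz": 0}
  ]
}}

```text
time: 28.05
tool_pos: [547.8, 247.1, 26.2]
tcp_rot: [-3.138, -0.005, 2.857]
contact_force: [0.1, 0.4, 0.6]
grip_width: 91.8
finger_force: 0.0
```

Request:
{"fn": "carry_out", "kwargs": {
  "plan": [
    {"tx": 0, "ty": 0, "tz": 0, "rx": 0, "ry": 0, "rz": 0},
    {"tx": 0, "ty": 0, "tz": 0, "rx": 0, "ry": 0, "rz": 0},
    {"tx": 0, "ty": 0, "tz": 0, "rx": 0, "ry": 0, "rz": 0},
    {"tx": 0, "ty": 0, "tz": 0, "rx": 0, "ry": 0, "rz": 0},
    {"tx": 0, "ty": 0, "tz": 0, "rx": 0, "ry": 0, "rz": 0},
    {"tx": 0, "ty": 0, "tz": 0, "rx": 0, "ry": 0, "rz": 0},
    {"tx": 0, "ty": 0, "tz": 0, "rx": 0, "ry": 0, "rz": 0},
    {"tx": 0, "ty": 0, "tz": 0, "rx": 0, "ry": 0, "rz": 0},
    {"tx": 0, "ty": 0, "tz": 0, "rx": 0, "ry": 0, "rz": 0},
    {"tx": 0, "ty": 0, "tz": 0, "rx": 0, "ry": 0, "rz": 0},
    {"tx": 0, "ty": 0, "tz": 0, "rx": 0, "ry": 0, "rz": 0},
    {"tx": 0, "ty": 0, "tz": 0, "rx": 0, "ry": 0, "rz": 0}
  ],
  "gripper": 1
}}

```text
time: 29.25
tool_pos: [549.4, 249.3, 28.7]
tcp_rot: [-3.141, -0.0, 2.86]
contact_force: [-0.1, -1.1, -0.3]
grip_width: 15.6
finger_force: 30.0
```

Request:
{"fn": "carry_out", "kwargs": {
  "plan": [
    {"tx": 0, "ty": 0, "tz": 25, "rx": 0, "ry": 0, "rz": 0},
    {"tx": 0, "ty": 0, "tz": 40, "rx": 0, "ry": 0, "rz": 0},
    {"tx": 0, "ty": 0, "tz": 25, "rx": 0, "ry": 0, "rz": 0},
    {"tx": -15.8, "ty": -22.6, "tz": 0, "rx": 0, "ry": 0, "rz": -0.134},
    {"tx": -15.8, "ty": -22.6, "tz": 0, "rx": 0, "ry": 0, "rz": -0.134},
    {"tx": -15.8, "ty": -22.6, "tz": 0, "rx": 0, "ry": 0, "rz": -0.134},
    {"tx": -15.8, "ty": -22.6, "tz": 0, "rx": 0, "ry": 0, "rz": -0.134},
    {"tx": -15.8, "ty": -22.6, "tz": 0, "rx": 0, "ry": 0, "rz": -0.134},
    {"tx": -15.8, "ty": -22.6, "tz": 0, "rx": 0, "ry": 0, "rz": -0.134},
    {"tx": -15.8, "ty": -22.6, "tz": 0, "rx": 0, "ry": 0, "rz": -0.134},
    {"tx": -15.8, "ty": -22.6, "tz": 0, "rx": 0, "ry": 0, "rz": -0.134}
  ]
}}

```text
time: 30.35
tool_pos: [422.3, 67.8, 118.7]
tcp_rot: [3.141, -0.0, 1.782]
contact_force: [0.5, 0.1, -1.7]
grip_width: 15.7
finger_force: 30.0
```

Request:
{"fn": "carry_out", "kwargs": {
  "plan": [
    {"tx": 0, "ty": 0, "tz": 0, "rx": 0, "ry": 0, "rz": 0},
    {"tx": 0, "ty": 0, "tz": -30, "rx": 0, "ry": 0, "rz": 0},
    {"tx": 0, "ty": 0, "tz": -30, "rx": 0, "ry": 0, "rz": 0},
    {"tx": 0, "ty": 0, "tz": 0, "rx": 0, "ry": 0, "rz": 0},
    {"tx": 0, "ty": 0, "tz": 0, "rx": 0, "ry": 0, "rz": 0}
  ]
}}

```text
time: 30.85
tool_pos: [423.3, 68.9, 58.9]
tcp_rot: [-3.141, -0.0, 1.789]
contact_force: [0.1, -0.9, -1.2]
grip_width: 15.6
finger_force: 30.0
```

```bash
cat > t.py <<'E'
from h import *
import sys
im,m=cap('top',sys.argv[1])
for f in sys.argv[1:]+['t2.png']:
    I=cv2.imread('pics/'+f)[:,:,::-1]
    print(f,*[np.round(x,2) for x in shank(I,m,(255,272,294,307),75)])
a,b=[cv2.imread('pics/'+f).astype(int) for f in(sys.argv[1],'t2.png')]
print('turret diff',np.abs(a-b)[215:270,308:355].mean())
E
python3 t.py t4.png
```

```text
t4.png [440.51 -16.67] [ 0.21 -0.98] [437.12  -0.63] [443.77 -32.17] 43
t2.png [440.85 -17.53] [ 0.21 -0.98] [437.19  -0.62] [444.01 -32.14] 42
turret diff 18.12688588007737
```

Request:
{"fn": "carry_out", "kwargs": {
  "plan": [
    {"tx": 1.1, "ty": -4.9, "tz": 0, "rx": 0, "ry": 0, "rz": 0},
    {"tx": 1.1, "ty": -4.9, "tz": 0, "rx": 0, "ry": 0, "rz": 0},
    {"tx": 0, "ty": 0, "tz": 0, "rx": 0, "ry": 0, "rz": 0}
  ]
}}

```text
time: 31.2
tool_pos: [426.1, 58.2, 59.5]
tcp_rot: [3.14, 0.001, 1.787]
contact_force: [-0.1, 0.4, -0.7]
grip_width: 15.8
finger_force: 30.0
```

The shank lies as it did the first time. Continuing.

Request:
{"fn": "carry_out", "kwargs": {
  "plan": [
    {"tx": 1.1, "ty": -4.9, "tz": 0, "rx": 0, "ry": 0, "rz": 0},
    {"tx": 1.1, "ty": -4.9, "tz": 0, "rx": 0, "ry": 0, "rz": 0},
    {"tx": 1.1, "ty": -4.9, "tz": 0, "rx": 0, "ry": 0, "rz": 0},
    {"tx": 1.1, "ty": -4.9, "tz": 0, "rx": 0, "ry": 0, "rz": 0},
    {"tx": 1.1, "ty": -4.9, "tz": 0, "rx": 0, "ry": 0, "rz": 0},
    {"tx": 0, "ty": 0, "tz": 0, "rx": 0, "ry": 0, "rz": 0}
  ]
}}

```text
time: 31.8
tool_pos: [431.0, 33.6, 58.7]
tcp_rot: [3.141, 0.0, 1.787]
contact_force: [0.6, 0.5, -2.2]
grip_width: 15.7
finger_force: 30.0
```

Request:
{"fn": "carry_out", "kwargs": {
  "plan": [
    {"tx": 1.1, "ty": -4.9, "tz": 0, "rx": 0, "ry": 0, "rz": 0},
    {"tx": 1.1, "ty": -4.9, "tz": 0, "rx": 0, "ry": 0, "rz": 0},
    {"tx": 1.1, "ty": -4.9, "tz": 0, "rx": 0, "ry": 0, "rz": 0},
    {"tx": 1.1, "ty": -4.9, "tz": 0, "rx": 0, "ry": 0, "rz": 0},
    {"tx": 1.1, "ty": -4.9, "tz": 0, "rx": 0, "ry": 0, "rz": 0},
    {"tx": 1.1, "ty": -4.9, "tz": 0, "rx": 0, "ry": 0, "rz": 0},
    {"tx": 1.1, "ty": -4.9, "tz": 0, "rx": 0, "ry": 0, "rz": 0},
    {"tx": 1.1, "ty": -4.9, "tz": 0, "rx": 0, "ry": 0, "rz": 0},
    {"tx": 1.1, "ty": -4.9, "tz": 0, "rx": 0, "ry": 0, "rz": 0},
    {"tx": 1.1, "ty": -4.9, "tz": 0, "rx": 0, "ry": 0, "rz": 0},
    {"tx": 1.1, "ty": -4.9, "tz": 0, "rx": 0, "ry": 0, "rz": 0},
    {"tx": 0, "ty": 0, "tz": 0, "rx": 0, "ry": 0, "rz": 0}
  ]
}}

```text
time: 33.0
tool_pos: [443.2, -20.2, 58.8]
tcp_rot: [3.141, 0.0, 1.787]
contact_force: [-0.9, 0.4, -2.1]
grip_width: 15.9
finger_force: 30.0
```

Request:
{"fn": "carry_out", "kwargs": {
  "plan": [
    {"tx": 0, "ty": 0, "tz": 0, "rx": 0, "ry": 0, "rz": 0},
    {"tx": 0, "ty": 0, "tz": 0, "rx": 0, "ry": 0, "rz": 0}
  ]
}}

```text
time: 33.2
tool_pos: [442.8, -19.5, 58.7]
tcp_rot: [-3.142, -0.0, 1.788]
contact_force: [1.2, -0.1, -1.5]
grip_width: 15.6
finger_force: 30.0
```

Request:
{"fn": "carry_out", "kwargs": {
  "plan": [
    {"tx": -2.2, "ty": 9.8, "tz": 0, "rx": 0, "ry": 0, "rz": 0},
    {"tx": -2.2, "ty": 9.8, "tz": 0, "rx": 0, "ry": 0, "rz": 0},
    {"tx": -2.2, "ty": 9.8, "tz": 0, "rx": 0, "ry": 0, "rz": 0},
    {"tx": -2.2, "ty": 9.8, "tz": 0, "rx": 0, "ry": 0, "rz": 0},
    {"tx": -2.2, "ty": 9.8, "tz": 0, "rx": 0, "ry": 0, "rz": 0},
    {"tx": -2.2, "ty": 9.8, "tz": 0, "rx": 0, "ry": 0, "rz": 0},
    {"tx": -2.2, "ty": 9.8, "tz": 0, "rx": 0, "ry": 0, "rz": 0},
    {"tx": -2.2, "ty": 9.8, "tz": 0, "rx": 0, "ry": 0, "rz": 0},
    {"tx": -2.2, "ty": 9.8, "tz": 0, "rx": 0, "ry": 0, "rz": 0},
    {"tx": 0, "ty": 0, "tz": 30, "rx": 0, "ry": 0, "rz": 0},
    {"tx": 0, "ty": 0, "tz": 30, "rx": 0, "ry": 0, "rz": 0}
  ]
}}

```text
time: 34.3
tool_pos: [422.2, 69.3, 118.9]
tcp_rot: [-3.139, -0.001, 1.788]
contact_force: [1.6, -0.1, -1.4]
grip_width: 15.7
finger_force: 30.0
```

Request:
{"fn": "carry_out", "kwargs": {
  "plan": [
    {"tx": 15.8, "ty": 22.6, "tz": 0, "rx": 0, "ry": 0, "rz": 0.134},
    {"tx": 15.8, "ty": 22.6, "tz": 0, "rx": 0, "ry": 0, "rz": 0.134},
    {"tx": 15.8, "ty": 22.6, "tz": 0, "rx": 0, "ry": 0, "rz": 0.134},
    {"tx": 15.8, "ty": 22.6, "tz": 0, "rx": 0, "ry": 0, "rz": 0.134},
    {"tx": 15.8, "ty": 22.6, "tz": 0, "rx": 0, "ry": 0, "rz": 0.134},
    {"tx": 15.8, "ty": 22.6, "tz": 0, "rx": 0, "ry": 0, "rz": 0.134},
    {"tx": 15.8, "ty": 22.6, "tz": 0, "rx": 0, "ry": 0, "rz": 0.134},
    {"tx": 15.8, "ty": 22.6, "tz": 0, "rx": 0, "ry": 0, "rz": 0.134},
    {"tx": 0, "ty": 0, "tz": -25, "rx": 0, "ry": 0, "rz": 0},
    {"tx": 0, "ty": 0, "tz": -25, "rx": 0, "ry": 0, "rz": 0},
    {"tx": 0, "ty": 0, "tz": 0, "rx": 0, "ry": 0, "rz": 0},
    {"tx": 0, "ty": 0, "tz": 0, "rx": 0, "ry": 0, "rz": 0}
  ]
}}

```text
time: 35.5
tool_pos: [549.2, 249.6, 68.7]
tcp_rot: [-3.141, -0.001, 2.86]
contact_force: [-0.0, -0.2, -1.4]
grip_width: 16.1
finger_force: 30.0
```

Run:
```python
from h import *
o=bot.get_obs();print(o['tool_pos'],o['tcp_rot'],o['grip_width'],o['finger_force'])
im,m=cap('top','t5.png')
c=proj(m,[[621,227,88]])[0].astype(int);print(c)
print(*[np.round(x,2) for x in shank(im,m,(c[1]-18,c[1]+18,c[0]-8,c[0]+8),85)])
```

```text
[549.22413332 249.59390328  68.71098815] [-3.14106004e+00 -8.86313912e-04  2.85986898e+00] 16.12053598785834 29.988803565502167
[216 200]
[621.83 224.39] [ 0.98 -0.18] [573.97 233.02] [672.21 215.32] 111
```

Request:
{"fn": "carry_out", "kwargs": {
  "plan": [
    {"tx": 0, "ty": 0, "tz": -20, "rx": 0, "ry": 0, "rz": 0},
    {"tx": 0, "ty": 0, "tz": -12, "rx": 0, "ry": 0, "rz": 0},
    {"tx": 0, "ty": 0, "tz": -7.5, "rx": 0, "ry": 0, "rz": 0},
    {"tx": 0, "ty": 0, "tz": 0, "rx": 0, "ry": 0, "rz": 0},
    {"tx": 0, "ty": 0, "tz": 0, "rx": 0, "ry": 0, "rz": 0}
  ]
}}

```text
time: 36.05
tool_pos: [549.8, 249.4, 29.8]
tcp_rot: [3.141, 0.001, 2.86]
contact_force: [0.8, 0.2, -0.5]
grip_width: 15.7
finger_force: 30.0
```

Request:
{"fn": "carry_out", "kwargs": {
  "plan": [
    {"tx": 0, "ty": 0, "tz": 0, "rx": 0, "ry": 0, "rz": 0},
    {"tx": 0, "ty": 0, "tz": 0, "rx": 0, "ry": 0, "rz": 0},
    {"tx": 0, "ty": 0, "tz": 0, "rx": 0, "ry": 0, "rz": 0},
    {"tx": 0, "ty": 0, "tz": 0, "rx": 0, "ry": 0, "rz": 0},
    {"tx": 0, "ty": 0, "tz": 0, "rx": 0, "ry": 0, "rz": 0},
    {"tx": 0, "ty": 0, "tz": 0, "rx": 0, "ry": 0, "rz": 0},
    {"tx": 0, "ty": 0, "tz": 30, "rx": 0, "ry": 0, "rz": 0},
    {"tx": 0, "ty": 0, "tz": 45, "rx": 0, "ry": 0, "rz": 0},
    {"tx": 0, "ty": 0, "tz": 45, "rx": 0, "ry": 0, "rz": 0},
    {"tx": 0, "ty": 0, "tz": 45, "rx": 0, "ry": 0, "rz": 0}
  ],
  "gripper": 0
}}

```text
time: 37.05
tool_pos: [549.2, 249.3, 195.9]
tcp_rot: [-3.141, -0.0, 2.86]
contact_force: [0.8, 1.0, -0.2]
grip_width: 89.5
finger_force: 0.0
```

Request:
{"fn": "carry_out", "kwargs": {
  "plan": [
    {"tx": -5.1, "ty": -38.7, "tz": 10, "rx": 0, "ry": 0, "rz": -0.143},
    {"tx": -5.1, "ty": -38.7, "tz": 10, "rx": 0, "ry": 0, "rz": -0.143},
    {"tx": -5.1, "ty": -38.7, "tz": 10, "rx": 0, "ry": 0, "rz": -0.143},
    {"tx": -5.1, "ty": -38.7, "tz": 10, "rx": 0, "ry": 0, "rz": -0.143},
    {"tx": -5.1, "ty": -38.7, "tz": 10, "rx": 0, "ry": 0, "rz": -0.143},
    {"tx": -5.1, "ty": -38.7, "tz": 10, "rx": 0, "ry": 0, "rz": -0.143},
    {"tx": -5.1, "ty": -38.7, "tz": 10, "rx": 0, "ry": 0, "rz": -0.143},
    {"tx": -5.1, "ty": -38.7, "tz": 10, "rx": 0, "ry": 0, "rz": -0.143},
    {"tx": -5.1, "ty": -38.7, "tz": 10, "rx": 0, "ry": 0, "rz": -0.143},
    {"tx": 0, "ty": 0, "tz": 0, "rx": 0, "ry": 0, "rz": -0.143},
    {"tx": 0, "ty": 0, "tz": 0, "rx": 0, "ry": 0, "rz": -0.143},
    {"tx": 0, "ty": 0, "tz": 0, "rx": 0, "ry": 0, "rz": -0.143}
  ]
}}

```text
time: 38.25
tool_pos: [503.4, -99.4, 284.3]
tcp_rot: [3.141, -0.0, 1.137]
contact_force: [1.1, 0.3, -0.2]
grip_width: 91.7
finger_force: 0.0
```

Request:
{"fn": "carry_out", "kwargs": {
  "plan": [
    {"tx": -0.5, "ty": -0.4, "tz": 0, "rx": 0, "ry": 0, "rz": -0.143},
    {"tx": 0, "ty": 0, "tz": 0, "rx": 0, "ry": 0, "rz": 0},
    {"tx": 0, "ty": 0, "tz": 0, "rx": 0, "ry": 0, "rz": 0}
  ]
}}

```text
time: 38.55
tool_pos: [503.1, -99.3, 284.3]
tcp_rot: [3.142, 0.0, 1.005]
contact_force: [-0.6, 0.5, 0.0]
grip_width: 91.8
finger_force: 0.0
```

Run:
```python
from h import *
im,m=cap('wrist','w7.png');np.save('w7.npy',m,allow_pickle=True);p=proj(m,[[503,-99,132]])[0];print(p)
x,y=p.astype(int);x0=max(0,x-150);g=im[max(0,y-150):y+130,x0:x+150]
cv2.imwrite('pics/w7c.png',cv2.resize(cv2.convertScaleAbs(np.ascontiguousarray(g[:,:,::-1]),alpha=.8),None,fx=2,fy=2));print(x0,max(0,y-150))
```

```text
[279.03650067 191.49013635]
129 41
```

View pics/w7c.png

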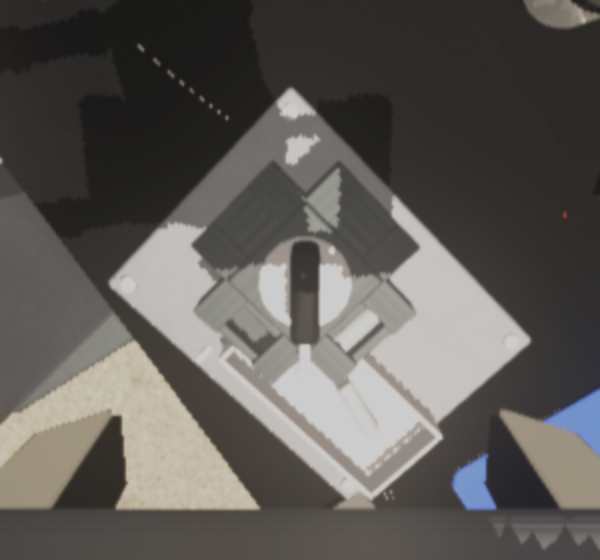

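The crop shows bore 3 empty (lower left, by the mark), one pin left at (357,330) in bore 0, and a pin lying in the tray at (360,405). The bar is aligned. Next I grip and turn another -90°.

Request:
{"fn": "carry_out", "kwargs": {
  "plan": [
    {"tx": 0, "ty": 0, "tz": -40, "rx": 0, "ry": 0, "rz": 0},
    {"tx": 0, "ty": 0, "tz": -40, "rx": 0, "ry": 0, "rz": 0},
    {"tx": 0, "ty": 0, "tz": -40, "rx": 0, "ry": 0, "rz": 0},
    {"tx": 0, "ty": 0, "tz": -35, "rx": 0, "ry": 0, "rz": 0},
    {"tx": 0, "ty": 0, "tz": -25, "rx": 0, "ry": 0, "rz": 0},
    {"tx": 0, "ty": 0, "tz": 0, "rx": 0, "ry": 0, "rz": 0}
  ]
}}

```text
time: 39.2
tool_pos: [500.9, -98.5, 101.2]
tcp_rot: [-3.135, 0.002, 1.003]
contact_force: [0.7, 0.5, 0.8]
grip_width: 91.7
finger_force: 0.0
```

Request:
{"fn": "carry_out", "kwargs": {
  "plan": [
    {"tx": 0, "ty": 0, "tz": 0, "rx": 0, "ry": 0, "rz": 0},
    {"tx": 0, "ty": 0, "tz": 0, "rx": 0, "ry": 0, "rz": 0},
    {"tx": 0, "ty": 0, "tz": 0, "rx": 0, "ry": 0, "rz": 0},
    {"tx": 0, "ty": 0, "tz": 0, "rx": 0, "ry": 0, "rz": 0},
    {"tx": 0, "ty": 0, "tz": 0, "rx": 0, "ry": 0, "rz": 0},
    {"tx": 0, "ty": 0, "tz": 0, "rx": 0, "ry": 0, "rz": 0},
    {"tx": 0, "ty": 0, "tz": 0, "rx": 0, "ry": 0, "rz": 0},
    {"tx": 0, "ty": 0, "tz": 0, "rx": 0, "ry": 0, "rz": 0},
    {"tx": 0, "ty": 0, "tz": 0, "rx": 0, "ry": 0, "rz": 0},
    {"tx": 0, "ty": 0, "tz": 0, "rx": 0, "ry": 0, "rz": 0},
    {"tx": 0, "ty": 0, "tz": 0, "rx": 0, "ry": 0, "rz": 0},
    {"tx": 0, "ty": 0, "tz": 0, "rx": 0, "ry": 0, "rz": 0}
  ],
  "gripper": 1
}}

```text
time: 40.4
tool_pos: [502.8, -99.1, 104.2]
tcp_rot: [-3.141, 0.0, 1.001]
contact_force: [-2.5, 1.9, 1.8]
grip_width: 13.7
finger_force: 30.0
```

Request:
{"fn": "carry_out", "kwargs": {
  "plan": [
    {"tx": 0, "ty": 0, "tz": 0, "rx": 0, "ry": 0, "rz": -0.131},
    {"tx": 0, "ty": 0, "tz": 0, "rx": 0, "ry": 0, "rz": -0.131},
    {"tx": 0, "ty": 0, "tz": 0, "rx": 0, "ry": 0, "rz": -0.131},
    {"tx": 0, "ty": 0, "tz": 0, "rx": 0, "ry": 0, "rz": -0.131},
    {"tx": 0, "ty": 0, "tz": 0, "rx": 0, "ry": 0, "rz": -0.131},
    {"tx": 0, "ty": 0, "tz": 0, "rx": 0, "ry": 0, "rz": -0.131},
    {"tx": 0, "ty": 0, "tz": 0, "rx": 0, "ry": 0, "rz": -0.131},
    {"tx": 0, "ty": 0, "tz": 0, "rx": 0, "ry": 0, "rz": -0.131},
    {"tx": 0, "ty": 0, "tz": 0, "rx": 0, "ry": 0, "rz": -0.131},
    {"tx": 0, "ty": 0, "tz": 0, "rx": 0, "ry": 0, "rz": -0.131},
    {"tx": 0, "ty": 0, "tz": 0, "rx": 0, "ry": 0, "rz": -0.131},
    {"tx": 0, "ty": 0, "tz": 0, "rx": 0, "ry": 0, "rz": -0.13}
  ]
}}

```text
time: 41.6
tool_pos: [502.8, -99.5, 104.2]
tcp_rot: [3.141, 0.0, -0.575]
contact_force: [-2.5, -0.7, 1.1]
grip_width: 13.6
finger_force: 30.1
```

Request:
{"fn": "carry_out", "kwargs": {
  "plan": [
    {"tx": 0, "ty": 0, "tz": 0, "rx": 0, "ry": 0, "rz": 0},
    {"tx": 0, "ty": 0, "tz": 0, "rx": 0, "ry": 0, "rz": 0},
    {"tx": 0, "ty": 0, "tz": 0, "rx": 0, "ry": 0, "rz": 0}
  ]
}}

```text
time: 41.9
tool_pos: [502.9, -99.5, 104.2]
tcp_rot: [3.141, 0.0, -0.568]
contact_force: [-2.7, -1.4, 0.6]
grip_width: 13.7
finger_force: 30.0
```

Request:
{"fn": "carry_out", "kwargs": {
  "plan": [
    {"tx": 0, "ty": 0, "tz": 0, "rx": 0, "ry": 0, "rz": 0},
    {"tx": 0, "ty": 0, "tz": 0, "rx": 0, "ry": 0, "rz": 0},
    {"tx": 0, "ty": 0, "tz": 0, "rx": 0, "ry": 0, "rz": 0},
    {"tx": 0, "ty": 0, "tz": 0, "rx": 0, "ry": 0, "rz": 0},
    {"tx": 0, "ty": 0, "tz": 0, "rx": 0, "ry": 0, "rz": 0},
    {"tx": 0, "ty": 0, "tz": 0, "rx": 0, "ry": 0, "rz": 0},
    {"tx": 0, "ty": 0, "tz": 45, "rx": 0, "ry": 0, "rz": 0},
    {"tx": 0, "ty": 0, "tz": 45, "rx": 0, "ry": 0, "rz": 0.143},
    {"tx": 0, "ty": 0, "tz": 45, "rx": 0, "ry": 0, "rz": 0.143},
    {"tx": 0, "ty": 0, "tz": 45, "rx": 0, "ry": 0, "rz": 0.143},
    {"tx": 0, "ty": 0, "tz": 0, "rx": 0, "ry": 0, "rz": 0.143},
    {"tx": 0.5, "ty": 0.4, "tz": 0, "rx": 0, "ry": 0, "rz": 0.143}
  ],
  "gripper": 0
}}

```text
time: 43.1
tool_pos: [504.2, -99.1, 286.0]
tcp_rot: [3.14, -0.003, 0.151]
contact_force: [-0.2, -1.0, -1.3]
grip_width: 91.7
finger_force: 0.0
```

Request:
{"fn": "carry_out", "kwargs": {
  "plan": [
    {"tx": 0, "ty": 0, "tz": 0, "rx": 0, "ry": 0, "rz": 0.143},
    {"tx": 0, "ty": 0, "tz": 0, "rx": 0, "ry": 0, "rz": 0.143},
    {"tx": 0, "ty": 0, "tz": 0, "rx": 0, "ry": 0, "rz": 0.143},
    {"tx": 5.1, "ty": 38.7, "tz": 0, "rx": 0, "ry": 0, "rz": 0.143},
    {"tx": 5.1, "ty": 38.7, "tz": 0, "rx": 0, "ry": 0, "rz": 0.143},
    {"tx": 5.1, "ty": 38.7, "tz": 0, "rx": 0, "ry": 0, "rz": 0.143},
    {"tx": 5.1, "ty": 38.7, "tz": 0, "rx": 0, "ry": 0, "rz": 0.143},
    {"tx": 5.1, "ty": 38.7, "tz": 0, "rx": 0, "ry": 0, "rz": 0.143},
    {"tx": 5.1, "ty": 38.7, "tz": 0, "rx": 0, "ry": 0, "rz": 0.143},
    {"tx": 5.1, "ty": 38.7, "tz": 0, "rx": 0, "ry": 0, "rz": 0.143},
    {"tx": 5.1, "ty": 38.7, "tz": 0, "rx": 0, "ry": 0, "rz": 0.143},
    {"tx": 5.1, "ty": 38.7, "tz": 0, "rx": 0, "ry": 0, "rz": 0.143}
  ]
}}

```text
time: 44.3
tool_pos: [549.5, 251.0, 284.2]
tcp_rot: [3.141, 0.0, 1.867]
contact_force: [1.2, -0.7, -0.3]
grip_width: 91.7
finger_force: 0.0
```

Request:
{"fn": "carry_out", "kwargs": {
  "plan": [
    {"tx": 0, "ty": 0, "tz": 0, "rx": 0, "ry": 0, "rz": 0.143},
    {"tx": 0, "ty": 0, "tz": 0, "rx": 0, "ry": 0, "rz": 0.143},
    {"tx": 0, "ty": 0, "tz": 0, "rx": 0, "ry": 0, "rz": 0.143},
    {"tx": 0, "ty": 0, "tz": 0, "rx": 0, "ry": 0, "rz": 0.143},
    {"tx": 0, "ty": 0, "tz": 0, "rx": 0, "ry": 0, "rz": 0.143},
    {"tx": 0, "ty": 0, "tz": 0, "rx": 0, "ry": 0, "rz": 0.143},
    {"tx": 0, "ty": 0, "tz": 0, "rx": 0, "ry": 0, "rz": 0.143},
    {"tx": 0, "ty": 0, "tz": 0, "rx": 0, "ry": 0, "rz": 0},
    {"tx": 0, "ty": 0, "tz": 0, "rx": 0, "ry": 0, "rz": 0}
  ]
}}

```text
time: 45.2
tool_pos: [549.5, 249.4, 284.2]
tcp_rot: [3.142, -0.0, 2.858]
contact_force: [0.1, -0.4, -0.5]
grip_width: 91.9
finger_force: 0.0
```

```bash
python3 d.py w8.png
```

```text
[549.51542042 249.36053551 284.17215523] [ 3.14154449e+00 -9.94679177e-05  2.85834522e+00]
[281 232]
[622.22747822 228.03122339] -16.545898233400738 [568.69578279 243.93469063] [674.93063226 212.37390341] 604 origin [531.14184583 255.09140446]
```

Drift is in place. Third pick: yaw and position are as before.

Request:
{"fn": "carry_out", "kwargs": {
  "plan": [
    {"tx": 0, "ty": 0, "tz": -45, "rx": 0, "ry": 0, "rz": 0},
    {"tx": 0, "ty": 0, "tz": -45, "rx": 0, "ry": 0, "rz": 0},
    {"tx": 0, "ty": 0, "tz": -45, "rx": 0, "ry": 0, "rz": 0},
    {"tx": 0, "ty": 0, "tz": -45, "rx": 0, "ry": 0, "rz": 0},
    {"tx": 0, "ty": 0, "tz": -30, "rx": 0, "ry": 0, "rz": 0},
    {"tx": 0, "ty": 0, "tz": -25, "rx": 0, "ry": 0, "rz": 0},
    {"tx": 0, "ty": 0, "tz": -20.5, "rx": 0, "ry": 0, "rz": 0},
    {"tx": 0, "ty": 0, "tz": 0, "rx": 0, "ry": 0, "rz": 0}
  ]
}}

```text
time: 46.05
tool_pos: [547.6, 248.7, 25.8]
tcp_rot: [-3.138, -0.005, 2.86]
contact_force: [-0.6, 0.1, 0.4]
grip_width: 91.8
finger_force: 0.0
```

Request:
{"fn": "carry_out", "kwargs": {
  "plan": [
    {"tx": 0, "ty": 0, "tz": 0, "rx": 0, "ry": 0, "rz": 0},
    {"tx": 0, "ty": 0, "tz": 0, "rx": 0, "ry": 0, "rz": 0},
    {"tx": 0, "ty": 0, "tz": 0, "rx": 0, "ry": 0, "rz": 0},
    {"tx": 0, "ty": 0, "tz": 0, "rx": 0, "ry": 0, "rz": 0},
    {"tx": 0, "ty": 0, "tz": 0, "rx": 0, "ry": 0, "rz": 0},
    {"tx": 0, "ty": 0, "tz": 0, "rx": 0, "ry": 0, "rz": 0},
    {"tx": 0, "ty": 0, "tz": 0, "rx": 0, "ry": 0, "rz": 0},
    {"tx": 0, "ty": 0, "tz": 0, "rx": 0, "ry": 0, "rz": 0},
    {"tx": 0, "ty": 0, "tz": 0, "rx": 0, "ry": 0, "rz": 0},
    {"tx": 0, "ty": 0, "tz": 0, "rx": 0, "ry": 0, "rz": 0},
    {"tx": 0, "ty": 0, "tz": 0, "rx": 0, "ry": 0, "rz": 0},
    {"tx": 0, "ty": 0, "tz": 0, "rx": 0, "ry": 0, "rz": 0}
  ],
  "gripper": 1
}}

```text
time: 47.25
tool_pos: [549.5, 249.4, 28.7]
tcp_rot: [3.141, -0.0, 2.862]
contact_force: [-0.3, 0.4, 0.2]
grip_width: 15.8
finger_force: 30.0
```

Request:
{"fn": "carry_out", "kwargs": {
  "plan": [
    {"tx": 0, "ty": 0, "tz": 25, "rx": 0, "ry": 0, "rz": 0},
    {"tx": 0, "ty": 0, "tz": 40, "rx": 0, "ry": 0, "rz": 0},
    {"tx": 0, "ty": 0, "tz": 25, "rx": 0, "ry": 0, "rz": 0},
    {"tx": -15.8, "ty": -22.6, "tz": 0, "rx": 0, "ry": 0, "rz": -0.134},
    {"tx": -15.8, "ty": -22.6, "tz": 0, "rx": 0, "ry": 0, "rz": -0.134},
    {"tx": -15.8, "ty": -22.6, "tz": 0, "rx": 0, "ry": 0, "rz": -0.134},
    {"tx": -15.8, "ty": -22.6, "tz": 0, "rx": 0, "ry": 0, "rz": -0.134},
    {"tx": -15.8, "ty": -22.6, "tz": 0, "rx": 0, "ry": 0, "rz": -0.134},
    {"tx": -15.8, "ty": -22.6, "tz": 0, "rx": 0, "ry": 0, "rz": -0.134},
    {"tx": -15.8, "ty": -22.6, "tz": 0, "rx": 0, "ry": 0, "rz": -0.134},
    {"tx": -15.8, "ty": -22.6, "tz": 0, "rx": 0, "ry": 0, "rz": -0.134}
  ]
}}

```text
time: 48.35
tool_pos: [422.2, 67.7, 118.7]
tcp_rot: [-3.141, 0.0, 1.784]
contact_force: [0.4, -1.0, -2.1]
grip_width: 15.5
finger_force: 30.0
```

Request:
{"fn": "carry_out", "kwargs": {
  "plan": [
    {"tx": 0, "ty": 0, "tz": 0, "rx": 0, "ry": 0, "rz": 0},
    {"tx": 0, "ty": 0, "tz": -30, "rx": 0, "ry": 0, "rz": 0},
    {"tx": 0, "ty": 0, "tz": -30, "rx": 0, "ry": 0, "rz": 0},
    {"tx": 0, "ty": 0, "tz": 0, "rx": 0, "ry": 0, "rz": 0},
    {"tx": 0, "ty": 0, "tz": 0, "rx": 0, "ry": 0, "rz": 0}
  ]
}}

```text
time: 48.85
tool_pos: [423.3, 68.9, 58.9]
tcp_rot: [-3.141, -0.0, 1.791]
contact_force: [1.0, 0.2, -1.1]
grip_width: 15.9
finger_force: 30.0
```

```bash
python3 t.py t6.png
```

```text
t6.png [440.85 -17.53] [ 0.21 -0.98] [437.19  -0.62] [444.01 -32.14] 42
t2.png [440.85 -17.53] [ 0.21 -0.98] [437.19  -0.62] [444.01 -32.14] 42
turret diff 10.07324306898775
```

Request:
{"fn": "carry_out", "kwargs": {
  "plan": [
    {"tx": 1.1, "ty": -4.9, "tz": 0, "rx": 0, "ry": 0, "rz": -0.002},
    {"tx": 1.1, "ty": -4.9, "tz": 0, "rx": 0, "ry": 0, "rz": 0},
    {"tx": 1.1, "ty": -4.9, "tz": 0, "rx": 0, "ry": 0, "rz": 0},
    {"tx": 1.1, "ty": -4.9, "tz": 0, "rx": 0, "ry": 0, "rz": 0},
    {"tx": 1.1, "ty": -4.9, "tz": 0, "rx": 0, "ry": 0, "rz": 0},
    {"tx": 1.1, "ty": -4.9, "tz": 0, "rx": 0, "ry": 0, "rz": 0},
    {"tx": 1.1, "ty": -4.9, "tz": 0, "rx": 0, "ry": 0, "rz": 0},
    {"tx": 0, "ty": 0, "tz": 0, "rx": 0, "ry": 0, "rz": 0}
  ]
}}

```text
time: 49.7
tool_pos: [431.1, 33.7, 58.7]
tcp_rot: [3.141, 0.0, 1.787]
contact_force: [-0.3, 0.2, -2.0]
grip_width: 15.7
finger_force: 30.0
```

Request:
{"fn": "carry_out", "kwargs": {
  "plan": [
    {"tx": 1.1, "ty": -4.9, "tz": 0, "rx": 0, "ry": 0, "rz": 0},
    {"tx": 1.1, "ty": -4.9, "tz": 0, "rx": 0, "ry": 0, "rz": 0},
    {"tx": 1.1, "ty": -4.9, "tz": 0, "rx": 0, "ry": 0, "rz": 0},
    {"tx": 1.1, "ty": -4.9, "tz": 0, "rx": 0, "ry": 0, "rz": 0},
    {"tx": 1.1, "ty": -4.9, "tz": 0, "rx": 0, "ry": 0, "rz": 0},
    {"tx": 1.1, "ty": -4.9, "tz": 0, "rx": 0, "ry": 0, "rz": 0},
    {"tx": 1.1, "ty": -4.9, "tz": 0, "rx": 0, "ry": 0, "rz": 0},
    {"tx": 1.1, "ty": -4.9, "tz": 0, "rx": 0, "ry": 0, "rz": 0},
    {"tx": 1.1, "ty": -4.9, "tz": 0, "rx": 0, "ry": 0, "rz": 0},
    {"tx": 1.1, "ty": -4.9, "tz": 0, "rx": 0, "ry": 0, "rz": 0},
    {"tx": 1.1, "ty": -4.9, "tz": 0, "rx": 0, "ry": 0, "rz": 0},
    {"tx": 0, "ty": 0, "tz": 0, "rx": 0, "ry": 0, "rz": 0}
  ]
}}

```text
time: 50.9
tool_pos: [443.2, -20.3, 58.8]
tcp_rot: [3.141, 0.0, 1.787]
contact_force: [-0.3, -0.3, -1.5]
grip_width: 15.6
finger_force: 30.0
```

Request:
{"fn": "carry_out", "kwargs": {
  "plan": [
    {"tx": 0, "ty": 0, "tz": 0, "rx": 0, "ry": 0, "rz": 0},
    {"tx": 0, "ty": 0, "tz": 0, "rx": 0, "ry": 0, "rz": 0}
  ]
}}

```text
time: 51.1
tool_pos: [442.8, -19.5, 58.7]
tcp_rot: [-3.141, -0.0, 1.788]
contact_force: [1.2, -0.0, -1.2]
grip_width: 15.5
finger_force: 30.0
```

Request:
{"fn": "carry_out", "kwargs": {
  "plan": [
    {"tx": -2.2, "ty": 9.8, "tz": 0, "rx": 0, "ry": 0, "rz": 0},
    {"tx": -2.2, "ty": 9.8, "tz": 0, "rx": 0, "ry": 0, "rz": 0},
    {"tx": -2.2, "ty": 9.8, "tz": 0, "rx": 0, "ry": 0, "rz": 0},
    {"tx": -2.2, "ty": 9.8, "tz": 0, "rx": 0, "ry": 0, "rz": 0},
    {"tx": -2.2, "ty": 9.8, "tz": 0, "rx": 0, "ry": 0, "rz": 0},
    {"tx": -2.2, "ty": 9.8, "tz": 0, "rx": 0, "ry": 0, "rz": 0},
    {"tx": -2.2, "ty": 9.8, "tz": 0, "rx": 0, "ry": 0, "rz": 0},
    {"tx": -2.2, "ty": 9.8, "tz": 0, "rx": 0, "ry": 0, "rz": 0},
    {"tx": -2.2, "ty": 9.8, "tz": 0, "rx": 0, "ry": 0, "rz": 0},
    {"tx": 0, "ty": 0, "tz": 30, "rx": 0, "ry": 0, "rz": 0},
    {"tx": 0, "ty": 0, "tz": 30, "rx": 0, "ry": 0, "rz": 0}
  ]
}}

```text
time: 52.2
tool_pos: [422.2, 69.3, 118.9]
tcp_rot: [-3.139, -0.001, 1.788]
contact_force: [1.5, -0.2, -2.3]
grip_width: 15.7
finger_force: 30.0
```

Request:
{"fn": "carry_out", "kwargs": {
  "plan": [
    {"tx": 15.8, "ty": 22.6, "tz": 0, "rx": 0, "ry": 0, "rz": 0.134},
    {"tx": 15.8, "ty": 22.6, "tz": 0, "rx": 0, "ry": 0, "rz": 0.134},
    {"tx": 15.8, "ty": 22.6, "tz": 0, "rx": 0, "ry": 0, "rz": 0.134},
    {"tx": 15.8, "ty": 22.6, "tz": 0, "rx": 0, "ry": 0, "rz": 0.134},
    {"tx": 15.8, "ty": 22.6, "tz": 0, "rx": 0, "ry": 0, "rz": 0.134},
    {"tx": 15.8, "ty": 22.6, "tz": 0, "rx": 0, "ry": 0, "rz": 0.134},
    {"tx": 15.8, "ty": 22.6, "tz": 0, "rx": 0, "ry": 0, "rz": 0.134},
    {"tx": 15.8, "ty": 22.6, "tz": 0, "rx": 0, "ry": 0, "rz": 0.134},
    {"tx": 0, "ty": 0, "tz": -25, "rx": 0, "ry": 0, "rz": 0},
    {"tx": 0, "ty": 0, "tz": -25, "rx": 0, "ry": 0, "rz": 0},
    {"tx": 0, "ty": 0, "tz": 0, "rx": 0, "ry": 0, "rz": 0},
    {"tx": 0, "ty": 0, "tz": 0, "rx": 0, "ry": 0, "rz": 0}
  ]
}}

```text
time: 53.4
tool_pos: [549.2, 249.6, 68.7]
tcp_rot: [-3.141, -0.001, 2.86]
contact_force: [0.6, -0.4, -0.3]
grip_width: 15.6
finger_force: 30.0
```

Run:
```python
from h import *
im,m=cap('top','t7.png')
print(*[np.round(x,2) for x in shank(im,m,(182,218,208,224),85)])
```

```text
[621.83 224.39] [ 0.98 -0.18] [573.97 233.02] [672.21 215.32] 111
```

Request:
{"fn": "carry_out", "kwargs": {
  "plan": [
    {"tx": 0, "ty": 0, "tz": -20, "rx": 0, "ry": 0, "rz": 0},
    {"tx": 0, "ty": 0, "tz": -12, "rx": 0, "ry": 0, "rz": 0},
    {"tx": 0, "ty": 0, "tz": -7.5, "rx": 0, "ry": 0, "rz": 0},
    {"tx": 0, "ty": 0, "tz": 0, "rx": 0, "ry": 0, "rz": 0},
    {"tx": 0, "ty": 0, "tz": 0, "rx": 0, "ry": 0, "rz": 0}
  ]
}}

```text
time: 53.95
tool_pos: [549.9, 249.4, 29.8]
tcp_rot: [3.141, 0.001, 2.86]
contact_force: [-0.5, 0.9, -1.8]
grip_width: 15.6
finger_force: 30.0
```

Request:
{"fn": "carry_out", "kwargs": {
  "plan": [
    {"tx": 0, "ty": 0, "tz": 0, "rx": 0, "ry": 0, "rz": 0},
    {"tx": 0, "ty": 0, "tz": 0, "rx": 0, "ry": 0, "rz": 0},
    {"tx": 0, "ty": 0, "tz": 0, "rx": 0, "ry": 0, "rz": 0},
    {"tx": 0, "ty": 0, "tz": 0, "rx": 0, "ry": 0, "rz": 0},
    {"tx": 0, "ty": 0, "tz": 0, "rx": 0, "ry": 0, "rz": 0},
    {"tx": 0, "ty": 0, "tz": 0, "rx": 0, "ry": 0, "rz": 0},
    {"tx": 0, "ty": 0, "tz": 30, "rx": 0, "ry": 0, "rz": 0},
    {"tx": 0, "ty": 0, "tz": 45, "rx": 0, "ry": 0, "rz": 0},
    {"tx": 0, "ty": 0, "tz": 45, "rx": 0, "ry": 0, "rz": 0},
    {"tx": 0, "ty": 0, "tz": 45, "rx": 0, "ry": 0, "rz": 0}
  ],
  "gripper": 0
}}

```text
time: 54.95
tool_pos: [549.2, 249.3, 195.9]
tcp_rot: [-3.142, -0.0, 2.86]
contact_force: [0.9, 0.2, 0.5]
grip_width: 89.6
finger_force: 0.0
```

Request:
{"fn": "carry_out", "kwargs": {
  "plan": [
    {"tx": -5.1, "ty": -38.7, "tz": 10, "rx": 0, "ry": 0, "rz": -0.032},
    {"tx": -5.1, "ty": -38.7, "tz": 10, "rx": 0, "ry": 0, "rz": -0.032},
    {"tx": -5.1, "ty": -38.7, "tz": 10, "rx": 0, "ry": 0, "rz": -0.032},
    {"tx": -5.1, "ty": -38.7, "tz": 10, "rx": 0, "ry": 0, "rz": -0.032},
    {"tx": -5.1, "ty": -38.7, "tz": 10, "rx": 0, "ry": 0, "rz": -0.032},
    {"tx": -5.1, "ty": -38.7, "tz": 10, "rx": 0, "ry": 0, "rz": -0.032},
    {"tx": -5.1, "ty": -38.7, "tz": 10, "rx": 0, "ry": 0, "rz": -0.032},
    {"tx": -5.1, "ty": -38.7, "tz": 10, "rx": 0, "ry": 0, "rz": -0.032},
    {"tx": -5.1, "ty": -38.7, "tz": 10, "rx": 0, "ry": 0, "rz": -0.032},
    {"tx": -0.4, "ty": 0, "tz": 0, "rx": 0, "ry": 0, "rz": 0},
    {"tx": 0, "ty": 0, "tz": 0, "rx": 0, "ry": 0, "rz": 0},
    {"tx": 0, "ty": 0, "tz": 0, "rx": 0, "ry": 0, "rz": 0}
  ]
}}

```text
time: 56.15
tool_pos: [503.1, -98.0, 283.9]
tcp_rot: [3.141, -0.001, 2.573]
contact_force: [0.7, 0.6, 0.3]
grip_width: 91.8
finger_force: 0.0
```

Request:
{"fn": "carry_out", "kwargs": {
  "plan": [
    {"tx": 0, "ty": 0, "tz": -40, "rx": 0, "ry": 0, "rz": 0},
    {"tx": 0, "ty": 0, "tz": -40, "rx": 0, "ry": 0, "rz": 0},
    {"tx": 0, "ty": 0, "tz": -40, "rx": 0, "ry": 0, "rz": 0},
    {"tx": 0, "ty": 0, "tz": -35, "rx": 0, "ry": 0, "rz": 0},
    {"tx": 0, "ty": 0, "tz": -25, "rx": 0, "ry": 0, "rz": 0},
    {"tx": 0, "ty": 0, "tz": 0, "rx": 0, "ry": 0, "rz": 0},
    {"tx": 0, "ty": 0, "tz": 0, "rx": 0, "ry": 0, "rz": 0}
  ]
}}

```text
time: 56.85
tool_pos: [503.5, -97.9, 104.5]
tcp_rot: [3.141, -0.001, 2.573]
contact_force: [0.4, 0.7, -0.0]
grip_width: 91.6
finger_force: 0.0
```

Request:
{"fn": "carry_out", "kwargs": {
  "plan": [
    {"tx": 0, "ty": 0, "tz": 0, "rx": 0, "ry": 0, "rz": 0},
    {"tx": 0, "ty": 0, "tz": 0, "rx": 0, "ry": 0, "rz": 0},
    {"tx": 0, "ty": 0, "tz": 0, "rx": 0, "ry": 0, "rz": 0},
    {"tx": 0, "ty": 0, "tz": 0, "rx": 0, "ry": 0, "rz": 0},
    {"tx": 0, "ty": 0, "tz": 0, "rx": 0, "ry": 0, "rz": 0},
    {"tx": 0, "ty": 0, "tz": 0, "rx": 0, "ry": 0, "rz": 0},
    {"tx": 0, "ty": 0, "tz": 0, "rx": 0, "ry": 0, "rz": 0},
    {"tx": 0, "ty": 0, "tz": 0, "rx": 0, "ry": 0, "rz": 0},
    {"tx": 0, "ty": 0, "tz": 0, "rx": 0, "ry": 0, "rz": 0},
    {"tx": 0, "ty": 0, "tz": 0, "rx": 0, "ry": 0, "rz": 0},
    {"tx": 0, "ty": 0, "tz": 0, "rx": 0, "ry": 0, "rz": 0},
    {"tx": 0, "ty": 0, "tz": 0, "rx": 0, "ry": 0, "rz": 0}
  ],
  "gripper": 1
}}

```text
time: 58.05
tool_pos: [502.9, -99.4, 104.2]
tcp_rot: [-3.141, -0.0, 2.572]
contact_force: [-3.9, -4.0, 0.2]
grip_width: 13.6
finger_force: 30.0
```

Now I turn +45° to bring the arrow to the mark, then release and lift straight up.

Request:
{"fn": "carry_out", "kwargs": {
  "plan": [
    {"tx": 0, "ty": 0, "tz": 0, "rx": 0, "ry": 0, "rz": 0.131},
    {"tx": 0, "ty": 0, "tz": 0, "rx": 0, "ry": 0, "rz": 0.131},
    {"tx": 0, "ty": 0, "tz": 0, "rx": 0, "ry": 0, "rz": 0.131},
    {"tx": 0, "ty": 0, "tz": 0, "rx": 0, "ry": 0, "rz": 0.131},
    {"tx": 0, "ty": 0, "tz": 0, "rx": 0, "ry": 0, "rz": 0.131},
    {"tx": 0, "ty": 0, "tz": 0, "rx": 0, "ry": 0, "rz": 0.131},
    {"tx": 0, "ty": 0, "tz": 0, "rx": 0, "ry": 0, "rz": 0},
    {"tx": 0, "ty": 0, "tz": 0, "rx": 0, "ry": 0, "rz": 0},
    {"tx": 0, "ty": 0, "tz": 0, "rx": 0, "ry": 0, "rz": 0}
  ]
}}

```text
time: 58.95
tool_pos: [502.9, -99.2, 104.2]
tcp_rot: [-3.141, -0.001, -2.928]
contact_force: [-3.3, -3.8, 0.6]
grip_width: 14.2
finger_force: 30.0
```

Request:
{"fn": "carry_out", "kwargs": {
  "plan": [
    {"tx": 0, "ty": 0, "tz": 0, "rx": 0, "ry": 0, "rz": 0},
    {"tx": 0, "ty": 0, "tz": 0, "rx": 0, "ry": 0, "rz": 0},
    {"tx": 0, "ty": 0, "tz": 0, "rx": 0, "ry": 0, "rz": 0},
    {"tx": 0, "ty": 0, "tz": 0, "rx": 0, "ry": 0, "rz": 0},
    {"tx": 0, "ty": 0, "tz": 0, "rx": 0, "ry": 0, "rz": 0},
    {"tx": 0, "ty": 0, "tz": 0, "rx": 0, "ry": 0, "rz": 0},
    {"tx": 0, "ty": 0, "tz": 0, "rx": 0, "ry": 0, "rz": 0},
    {"tx": 0, "ty": 0, "tz": 45, "rx": 0, "ry": 0, "rz": 0},
    {"tx": 0, "ty": 0, "tz": 45, "rx": 0, "ry": 0, "rz": 0},
    {"tx": 15, "ty": 0, "tz": 45, "rx": 0, "ry": 0, "rz": -0.14},
    {"tx": 20, "ty": 0, "tz": 45, "rx": 0, "ry": 0, "rz": -0.14},
    {"tx": 20, "ty": 0, "tz": 0, "rx": 0, "ry": 0, "rz": -0.14}
  ],
  "gripper": 0
}}

```text
time: 60.15
tool_pos: [561.2, -99.6, 291.7]
tcp_rot: [-3.14, 0.013, 2.932]
contact_force: [0.8, 0.2, 0.0]
grip_width: 91.8
finger_force: 0.0
```

Request:
{"fn": "carry_out", "kwargs": {
  "plan": [
    {"tx": 0, "ty": 0, "tz": 0, "rx": 0, "ry": 0, "rz": 0},
    {"tx": 0, "ty": 0, "tz": 0, "rx": 0, "ry": 0, "rz": 0},
    {"tx": 0, "ty": 0, "tz": 0, "rx": 0, "ry": 0, "rz": 0}
  ]
}}

```text
time: 60.45
tool_pos: [557.1, -98.7, 283.1]
tcp_rot: [3.141, -0.003, 2.94]
contact_force: [-0.1, -0.5, 0.4]
grip_width: 91.9
finger_force: 0.0
```

Run:
```python
from h import *
im,m=cap('wrist','w9.png');np.save('w9.npy',m,allow_pickle=True)
x,y=proj(m,[[470,-120,60]])[0].astype(int);x0,y0=max(0,x-150),max(0,y-150);print(x0,y0)
g=np.ascontiguousarray(im[y0:y+130,x0:x+150,::-1]);cv2.imwrite('pics/w9c.png',cv2.resize((255*(g/255.)**1.8).astype(np.uint8),None,fx=2,fy=2))
t,_=cap('top','t8.png');cv2.imwrite('pics/t8c.png',cv2.resize(np.ascontiguousarray(t[160:290,120:400,::-1]),None,fx=2.5,fy=2.5))
```

```text
95 0
```

View pics/w9c.png

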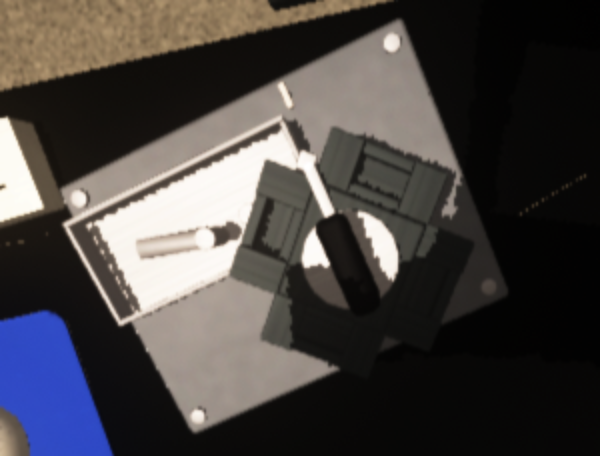

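View pics/t8c.png

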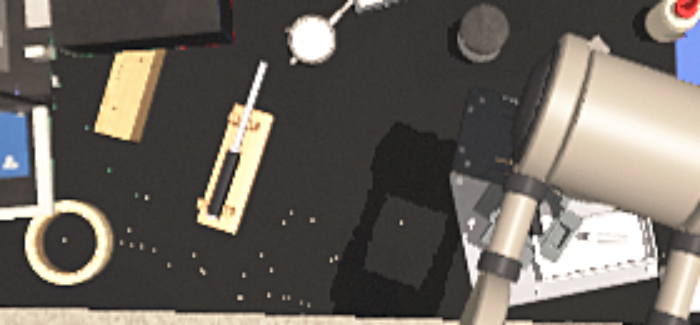

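The arrow faces the mark (arrow tip (307,158), mark (287,95)), all windows are dark, and the drift lies on its rest. In the tray one pin lies at (170,245) and another stands on end or leans at (205,238). I can't make out the third, so I'll look closer.

Request:
{"fn": "carry_out", "kwargs": {
  "plan": [
    {"tx": -3, "ty": -20, "tz": -20, "rx": 0, "ry": 0, "rz": 0},
    {"tx": -3, "ty": -20, "tz": -20, "rx": 0, "ry": 0, "rz": 0},
    {"tx": -3, "ty": -20, "tz": -20, "rx": 0, "ry": 0, "rz": 0},
    {"tx": -3, "ty": -20, "tz": -20, "rx": 0, "ry": 0, "rz": 0},
    {"tx": 0, "ty": 0, "tz": 0, "rx": 0, "ry": 0, "rz": 0},
    {"tx": 0, "ty": 0, "tz": 0, "rx": 0, "ry": 0, "rz": 0},
    {"tx": 0, "ty": 0, "tz": 0, "rx": 0, "ry": 0, "rz": 0}
  ]
}}

```text
time: 61.25
tool_pos: [546.6, -178.4, 205.3]
tcp_rot: [3.142, 0.001, 2.939]
contact_force: [0.0, -0.1, 0.2]
grip_width: 91.9
finger_force: 0.0
```

Run:
```python
from h import *
im,m=cap('wrist','w10.png');np.save('w10.npy',m,allow_pickle=True)
x,y=proj(m,[[470,-165,20]])[0].astype(int);x0,y0=max(0,x-110),max(0,y-100);print(x0,y0)
g=np.ascontiguousarray(im[y0:y+90,x0:x+110,::-1]);cv2.imwrite('pics/w10c.png',cv2.resize((255*(g/255.)**2.5).astype(np.uint8),None,fx=3,fy=3))
```

```text
169 0
```

View pics/w10c.png

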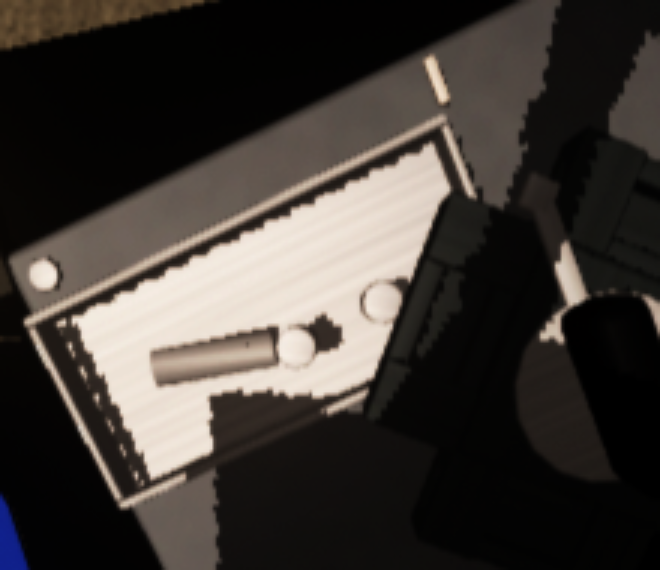

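The close view shows all three pins in the tray: one lying at (215,357) and two standing on end at (296,345) and (382,302). The arrow is at the mark and the drift is on its rest, so I'm handing in.

```bash
python3 -c "
from h import *
im,m=cap('top','t9.png');a=cv2.imread('pics/t1.png') if 0 else cv2.imread('pics/top1.png')[:,:,::-1]
print([np.round(x,1) for I in(a,im) for x in shank(I,m,(182,212,208,230),48)[:2]])
print(bot.close_job())"
```

```text
[array([633.9, 223. ]), array([ 1. , -0.3]), array([633.5, 222.7]), array([ 1. , -0.3])]
the job is handed in; nothing more can be done
None
```

The job is handed in: the last pictures showed all three pins in the tray (bore 1 was empty), the arrow facing the white mark and the drift back on its rest; the hand-in returned no verdict.

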